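Pack the copperware order

TASK

Pack this order of copperware. Before it is packed, brush out the open copper cup with the long brush, running the bristles from the bottom up to the rim and doing it twice, and stand the brush back in its holder. Then see that the cup, the oblong box and every canister in the tray stand upright on the floor of the crate, side by side, and leave the hammer, tin and big pot alone.

Things in the scene. Friction and masses are not known exactly. Their poses are not given: they have to be found in the camera images.
- crate: Open plywood crate, fixed. Origin: centre of its underside; x along its length, y across. Inside 254 (x) by 127 (y) mm, 50 deep; walls and floor 8 thick (floor top 8 mm above the origin, rim 58). A block 63.5 mm square, top at 50, fills the inner corner at +x +y, leaving 63.5 mm places: four along the -y side, three along the +y side, all needed when every item is present.
- tray: Dark wooden tray, fixed, 157 by 157 mm, 70 high, with 2 by 2 pockets 63.5 mm square, 62 deep, walls 10. Origin: centre of its underside; pocket centres at x, y = +-36.75 mm, pocket floor 8 mm above the origin. Each canister present stands in a pocket, its top only 4 mm above the tray: just its knob can be gripped, and it must be drawn straight up.
- holder: Square wooden brush holder, fixed, 62 by 62 mm, 104 mm high, with a 42 by 42 mm hole right down its middle. Origin: centre of its underside.
- brush: Loose long brush, 190 mm, upright. Origin: centre of the lower end of its head, z up along it. Head 32 mm across, 0 to 50; thin rod 50 to 100; guard disc 58 mm across, 100 to 105; round wooden handle 18 mm across, 105 to 190 (grip at 140 to 180). At home the head hangs in the holder's hole, the disc resting on the holder's top, origin 4 mm above the holder's. 0.12 kg.
- cup: Open copper cup, loose on the bench: 60 mm across outside, 54 inside, rim at 66 mm, inner floor 4 mm above the origin (centre of its underside). On the rim at +y stands a flat brass ear, its grip above the rim: 10 mm thick (along y, centred 24.5 mm from the axis), 24 mm wide (x), top at 90 mm; solid from 56 to 90. About 0.15 kg.
- loaf: Closed oblong copper box, loose on the bench, 122 (x) by 60 (y) mm, 66 mm tall, with a brass bar on top as grip: 40 (x) by 12 (y) mm, from 66 to 90 mm height. Origin: centre of its underside. It takes two of the crate's places in a row. About 0.4 kg.
- square_a: Closed square copper canister, 60 by 60 mm and 66 mm tall, with a brass bar on top as grip: 30 (x) by 12 (y) mm, from 66 to 90 mm height. Origin: centre of its underside. Starts in a tray pocket; may be absent. About 0.25 kg.
- round_a: Closed round copper canister, 60 mm across and 66 mm tall, with a round brass knob 18 mm across on top, from 66 to 90 mm height. Origin: centre of its underside. Starts in a tray pocket; may be absent. About 0.22 kg.
- square_b: Closed square copper canister, 60 by 60 mm and 66 mm tall, with a brass bar on top as grip: 30 (x) by 12 (y) mm, from 66 to 90 mm height. Origin: centre of its underside. Starts in a tray pocket; may be absent. About 0.25 kg.
- round_b: Closed round copper canister, 60 mm across and 66 mm tall, with a round brass knob 18 mm across on top, from 66 to 90 mm height. Origin: centre of its underside. Starts in a tray pocket; may be absent. About 0.22 kg.
- hammer: Hammer with a wooden handle lying on the bench beyond the crate, a bystander to be left alone.
- polish: Closed polish tin, 64 mm across, 60 mm tall, a bystander to be left alone.
- pot: Open copper pot, 120 mm across, two small side handles, 80 mm tall, a bystander to be left alone. Origin: centre of its underside.

How it is judged:
By the outcome, as a careful person would: the job done as asked, in the order asked, and still so for the second after the job is handed in, with the robot touching nothing.
Of square_a, square_b, round_a, round_b only 2 to 4 are there at a start; the rules pass over those that are not, and their reading is None.
At some moment in a run one of loaf, cup may be knocked a few centimetres aside while the robot is not near it.
It also fails if it takes over 210 s, if anything falls off the work surface, if the arm or the gripper's body presses on something with over 40 N, if the wrist force passes 120 N, or if a joint passes its speed limit or range.

ROBOT

A 6-joint arm with a two-finger parallel gripper is mounted at the origin on the work surface. World frame = base frame: x ahead of the robot, y to its left, z up, the work surface at z = 0. Lengths are in m, angles in rad, forces in N, time in s.
With the tool pointing down it reaches from about 0.35 to 0.85 m from the base axis. Payload 8.1 kg.
Tool frame: the origin (TCP) lies on the mounting face of the last link; the fingertips stand 186 mm ahead of it and the grasp point (between the pads) lies 167 mm ahead of it; y points along the fingers, x is the direction in which the jaws open and shut, and the axes are right-handed (so a half turn about y gives the same grasp; the last joint's range is limited). The gripper opens to 93 mm and grips with 3 to 60 N. Pads are 15 mm wide; open, the fingers measure 128 mm over their backs; the gripper's body (75 mm by 188 mm) begins 65 mm behind the grasp point.
Start: joints at [-1.367, 0.13, 1.488, -0, 1.523, -0.085], TCP at [0.171, -0.575, 0.405] pointing down, gripper open.
Joint ranges: [-2.96, 2.96], [-0.89, 2.26], [0.02, 2.5], [-1.34, 4.48], [0, 2.73], [-2.66, 2.66]. Speed limits (rad/s): [2.39, 2.39, 2.79, 3.14, 3.14, 3.14].

INTERFACE

Orientations are given as a rotation vector (axis times angle).
In Python, from plant import robot, imaging gives the robot as it stands.
- The arm moves only by the shell command python3 -m inch 'ROWS' [OPENING] [FORCE]. ROWS is JSON, a list of rows, each an object of numbers: "x", "y", "z": the shift along the tool's x, y, z in mm; "twist": the turn about the tool's y in rad. In form: [{"x": .., "y": .., "z": .., "twist": ..}, ...]. A call has 1 to 12 rows; each row shifts and turns the commanded pose from where the row before left it, along the tool's axes as they then stand; what a row does not reach is not made up. A row lasts 1/10 s, in which the tool goes at most 50 mm and 8.59 degrees, less where a joint would pass 70% of its speed; a pose out of reach is approached as far as the arm can. A call with a gripper value outside its range is refused whole. OPENING is the gripper command: -1 is shut, 1 is fully open, values between are in proportion, set as the call begins (- or left out, the last holds). The fingers move at their own pace and stop on an object; FORCE is the grip in N (left out, the last holds). Time passes only in rows, so rows that do not move let the fingers close. It gives the time, the measured TCP pose, the force and the opening at its end, in the units of the state.
- robot.read_state(): the state, without advancing time (a new reading comes with each control period).
- imaging.read_camera(name): name is "side" or "top"; returns a dict with "color" (384x512x3 uint8, red, green, blue), "depth" (384x512 float32, m along the optical axis (not along the pixel's ray), 0 where there is no reading), "fx", "fy", "cx", "cy" (pixels), "rvec" (rotation vector, rad) and "tvec" (3), from world to camera coordinates, as OpenCV has them. Camera axes: x right, y down, z forward; pixel columns grow to the right and rows downward; lengths in m; the calibration is good to about 2 mm. A picture is of the moment at which its call begins.
- robot.close_job(): hands the job in, once; it reports no verdict.
The state is a dict: "t": time; "q": joint angles; "dq": joint speeds; "joint_torque": joint torques, N m; "tool_pos": TCP position; "orientation": TCP orientation; "force": force on the tool from outside, world axes, zero at the start; "wrist_torque": the same for the moment, N m; "opening": finger opening in m.
Only numpy, scipy, OpenCV 4.12 (cv2) and the standard library are available. Lean on these libraries where they do the work, as an engineer would, in place of code of your own. Each camera call takes 0.05 s, during which the arm holds its last target.

## Working session

There is one attempt and no reset: what is moved stays moved. The work goes in short steps, Python scripts to look and compute and a shell command to move; the robot and the scene stay as the last step left them, time stands still between calls to the robot, and variables do not carry over. Pictures are saved under pics/ and viewed, and the job is handed in when it is done.

```bash
ls; mkdir -p pics
cat > h.py <<'E'
import numpy as np, cv2
from plant import robot, imaging
def cam(n):
    c=imaging.read_camera(n); R,_=cv2.Rodrigues(np.array(c["rvec"],float)); 
    d=c["depth"]; v,u=np.mgrid[:d.shape[0],:d.shape[1]]
    P=np.stack([(u-c["cx"])/c["fx"]*d,(v-c["cy"])/c["fy"]*d,d],-1)
    W=(P-np.array(c["tvec"]).reshape(3))@R
    W[d==0]=np.nan
    c["W"]=W; c["R"]=R; return c
def save(c,f): cv2.imwrite("pics/"+f,cv2.cvtColor(c["color"],cv2.COLOR_RGB2BGR))
E
python3 - <<'E'
from h import *
for n in("top","side"):
    c=cam(n); save(c,n+"0.png"); np.save("/tmp/%s0.npy"%n,c["W"]); print(n,c["fx"],c["rvec"],c["tvec"],-c["R"].T@np.array(c["tvec"]).reshape(3))
s=robot.read_state(); print({k:np.round(v,3) for k,v in s.items()})
E
```

```text
pics
top 353.783265433152 [ 2.15961774 -2.15668703  0.07098872] [0.02663893 0.60694001 0.87179058] [5.20929831e-01 5.52878853e-04 9.26140610e-01]
side 364.1870982628506 [ 0.21434672 -2.77014549  1.36988471] [0.590201   0.09246373 0.96491518] [0.49681729 0.78885228 0.64717287]
{'t': np.float64(0.1), 'q': array([-1.367,  0.131,  1.489, -0.   ,  1.523, -0.085]), 'dq': array([-0.   , -0.001, -0.003, -0.   ,  0.   ,  0.   ]), 'joint_torque': array([ 1.0000e-03, -5.6135e+01, -4.9309e+01,  7.7000e-02,  2.9000e-02,
       -0.0000e+00]), 'tool_pos': array([ 0.171, -0.575,  0.404]), 'orientation': array([-1.331,  0.995, -0.993]), 'force': array([-0.301,  0.077, -0.034]), 'wrist_torque': array([-0.04 ,  0.011, -0.027]), 'opening': np.float64(0.093)}
```

View pics/top0.png

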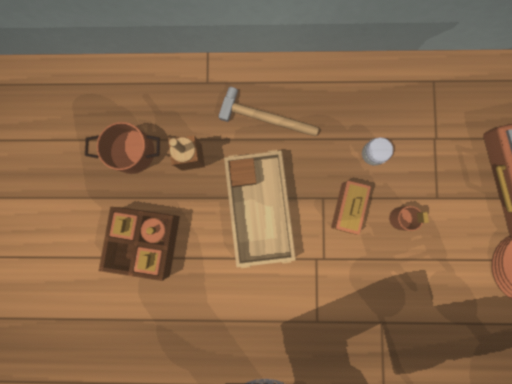

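View pics/side0.png

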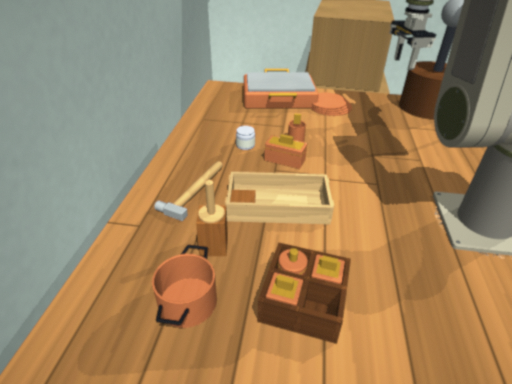

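Run:
```python
import numpy as np
from scipy.spatial.transform import Rotation as R
print(R.from_rotvec([-1.331,.995,-.993]).as_matrix().round(3))
```

```text
[[ 0.284 -0.     0.959]
 [-0.959  0.001  0.284]
 [-0.002 -1.     0.   ]]
```

```bash
cat > meas.py <<'E'
from h import *
# objects: roi (u0,u1,v0,v1), zlo,zhi
def rect(W,roi,zlo,zhi):
    u0,u1,v0,v1=roi; w=W[v0:v1,u0:u1].reshape(-1,3); m=(w[:,2]>zlo)&(w[:,2]<zhi); p=w[m]
    if len(p)<4: return None
    r=cv2.minAreaRect((p[:,:2]*1000).astype(np.float32))
    return len(p),np.round(r[0],1),np.round(r[1],1),round(r[2],1),np.round(np.nanmedian(p[:,2])*1000,1),np.round(p.mean(0)[:2]*1000,1)
E
python3 - <<'E'
from meas import *
W=np.load("/tmp/top0.npy")
for n,roi,a,b in [("table",(200,300,300,320),-.02,.02),("crate rim",(215,305,140,275),.045,.068),("block",(215,305,140,275),.046,.054),("cratefloor",(235,285,190,260),.0,.02),("tray",(90,190,195,290),.064,.0725),("tray knobs TL",(105,137,208,240),.084,.11),("TR",(138,170,212,245),.085,.11),("BR",(133,165,246,278),.085,.11),("TL body",(105,137,208,240),.0735,.08),("TR body",(138,170,212,245),.0735,.08),("BR body",(133,165,246,278),.0735,.08),
 ("loaf",(325,380,170,245),.058,.072),("loaf bar",(325,380,170,245),.08,.1),("cup rim",(385,435,195,240),.056,.075),("cup ear",(385,435,195,240),.08,.1),("brush",(160,205,125,172),.17,.21),("disc",(160,205,125,172),.105,.118),("holder",(160,205,125,172),.096,.107),("pot",(80,165,115,180),.07,.09),("polish",(355,400,130,170),.05,.07)]:
    print(n,rect(W,roi,a,b))
E
```

```text
table (1994, array([289.4,  41.4]), array([ 48.9, 253.5]), 0.7, np.float64(-0.5), array([289.4,  41.2]))
crate rim (1892, array([545.9,  17.5]), array([278.3, 143.1]), 6.9, np.float64(56.0), array([575.1,  31.8]))
block (747, array([546.3,  16.5]), array([279.7, 134.8]), 5.9, np.float64(49.8), array([623.5,  53.1]))
cratefloor (3292, array([505.5,  15.9]), array([177.8, 127.4]), 0.2, np.float64(7.6), array([507.3,  14.9]))
tray (1902, array([460.1, 315.3]), array([158.3, 157.6]), 81.8, np.float64(69.8), array([460.6, 310.8]))
tray knobs TL (95, array([501.8, 345.9]), array([14. , 29.6]), 83.8, np.float64(97.2), array([501.8, 344.7]))
TR (56, array([491.3, 272.6]), array([15.7, 16.6]), 86.8, np.float64(97.0), array([491.7, 271.9]))
BR (97, array([419.5, 283.9]), array([13.1, 29.8]), 81.4, np.float64(97.0), array([419.2, 282.6]))
TL body (308, array([505.7, 349.6]), array([69.1, 75.5]), 85.0, np.float64(74.7), array([502.4, 344.9]))
TR body (232, array([491.9, 272.6]), array([57.3, 55.8]), 1.4, np.float64(74.6), array([491.9, 272.7]))
BR body (324, array([418.7, 281.4]), array([68.2, 7
[... 304 characters left out ...]
3.9]), array([58. , 56.8]), 4.6, np.float64(64.2), array([ 522.9, -345.5]))
cup ear (63, array([ 524.3, -369.6]), array([23.3, 12.7]), 4.8, np.float64(88.8), array([ 523.9, -369. ]))
brush (76, array([681.3, 197.4]), array([16.6, 16.8]), 38.7, np.float64(192.9), array([680.2, 195.7]))
disc (404, array([681.5, 197. ]), array([60.4, 61.3]), 9.1, np.float64(108.6), array([678.7, 194.7]))
holder (233, array([681.8, 197.9]), array([63. , 62.8]), 9.2, np.float64(103.7), array([676.1, 190.3]))
pot (585, array([697.7, 356.7]), array([185.1, 118.5]), 65.3, np.float64(75.8), array([697.8, 359.1]))
polish (476, array([ 690.8, -281.4]), array([59.7, 57. ]), 89.6, np.float64(59.4), array([ 690., -280.]))
```

The pictures show three canisters in the tray: squares at about (122,225) and (148,261), a round one at (152,231). The pocket at (117,255) is empty. The brush stands in its holder at (183,150), the loaf is at (353,207), the cup at (408,217) with its ear to the right, and the crate is centred near (260,208). The measured sizes agree with those given. First I fetch the brush.

```bash
cat > go.py <<'E'
# usage: go.py x y z [phi_deg]: grasp-point target in mm -> tool-axis shifts; twist
import sys; from h import *
from scipy.spatial.transform import Rotation as Ro
s=robot.read_state(); M=Ro.from_rotvec(s["orientation"]).as_matrix(); g=(np.array(s["tool_pos"])+.167*M[:,1])*1000
phi=np.degrees(np.arctan2(M[1,0],M[0,0]))
print("t",round(float(s["t"]),1),"grasp",g.round(1),"phi",round(phi,2),"tilt",np.round(M[2,[0,2]],4),"F",np.round(s["force"],1),"open",round(float(s["opening"])*1000,1),"q",np.round(s["q"],2))
if len(sys.argv)>3:
    t=np.array([float(a) for a in sys.argv[1:4]]); d=t-g; print("shift xyz tool",(M.T@d).round(1),"norm",np.linalg.norm(d).round(1))
    if len(sys.argv)>4:
        e=(float(sys.argv[4])-phi+90)%180-90
        p=np.radians(phi+e); print("twist",round(float(-np.radians(e)),4),"(%.2f deg)"%e, "shift after twist x,z:",(np.array([[np.cos(p),np.sin(p)],[-np.sin(p),np.cos(p)]])@d[:2]).round(1))
E
python3 go.py 681.5 197.3 240
```

```text
t 0.1 grasp [ 170.8 -574.7  236.8] phi -73.46 tilt [-0.0017  0.0001] F [-0.3  0.1 -0. ] open 92.8 q [-1.37  0.13  1.49 -0.    1.52 -0.09]
shift xyz tool [-594.6   -2.1  709.4] norm 925.6
```

```bash
python3 -m inch '[{"x":-15,"z":18},{"x":-25,"z":30},{"x":-25,"z":30},{"x":-25,"z":30},{"x":-25,"z":30},{"x":-25,"z":30},{"x":-25,"z":30},{"x":-25,"z":30},{"x":-25,"z":30},{"x":-25,"z":30},{"x":-25,"z":30},{"x":-25,"z":30}]' 1 20; python3 go.py 681.5 197.3 240
```

```text
t 0.1 grasp [ 170.8 -574.7  236.8] phi -73.46 tilt [-0.0017  0.0001] F [-0.3  0.1 -0. ] open 92.8 q [-1.37  0.13  1.49 -0.    1.52 -0.09]
shift xyz tool [-594.6   -2.1  709.4] norm 925.6$[0]: bad value
```

```bash
python3 -m inch '[{"x":-15,"y":0,"z":18,"twist":0},{"x":-25,"y":0,"z":30,"twist":0},{"x":-25,"y":0,"z":30,"twist":0},{"x":-25,"y":0,"z":30,"twist":0},{"x":-25,"y":0,"z":30,"twist":0},{"x":-25,"y":0,"z":30,"twist":0},{"x":-25,"y":0,"z":30,"twist":0},{"x":-25,"y":0,"z":30,"twist":0},{"x":-25,"y":0,"z":30,"twist":0},{"x":-25,"y":0,"z":30,"twist":0},{"x":-25,"y":0,"z":30,"twist":0},{"x":-25,"y":0,"z":30,"twist":0}]' 1 20; python3 go.py 681.5 197.3 240
```

```text
t: 1.3
tool_pos: [0.4224, -0.1965, 0.4045]
orientation: [-1.332, 0.994, -0.994]
force: [0.4, -0.1, 0.7]
opening: 0.0928
t 1.3 grasp [ 422.3 -196.5  237.5] phi -73.46 tilt [-0.0002 -0.0002] F [ 0.4 -0.1  0.7] open 92.8 q [-0.55 -0.24  1.85 -0.    1.54  0.74]
shift xyz tool [-303.7   -2.5  360.6] norm 471.4
```

```bash
python3 -m inch '[{"x":-27,"y":0,"z":32,"twist":0},{"x":-27,"y":0,"z":32,"twist":0},{"x":-27,"y":0,"z":32,"twist":0},{"x":-27,"y":0,"z":32,"twist":0},{"x":-27,"y":0,"z":32,"twist":0},{"x":-27,"y":0,"z":32,"twist":0},{"x":-27,"y":0,"z":32,"twist":0},{"x":-27,"y":0,"z":32,"twist":0},{"x":-27,"y":0,"z":32,"twist":0},{"x":-27,"y":0,"z":32,"twist":0},{"x":-24,"y":0,"z":29,"twist":0},{"x":-10,"y":0,"z":12,"twist":0}]'; python3 go.py 681.5 197.3 164
python3 - <<'E'
from meas import *
c=cam("top");save(c,"top1.png"); W=c["W"]
print(rect(W,(160,205,125,172),.17,.21))
for n,roi,a,b in[("loaf bar",(325,380,170,245),.08,.1),("cup rim",(385,435,195,240),.056,.075),("cup ear",(385,435,195,240),.08,.1)]: print(n,rect(W,roi,a,b))
E
```

```text
t: 2.5
tool_pos: [0.682, 0.1992, 0.4032]
orientation: [-1.333, 0.993, -0.991]
force: [-0.5, 0.0, -0.5]
opening: 0.0927
t 2.5 grasp [681.8 199.3 236.2] phi -73.32 tilt [-0.0009 -0.0013] F [-0.5  0.  -0.5] open 92.7 q [0.21 0.43 1.13 0.   1.58 1.49]
shift xyz tool [ 1.9 72.2 -0.8] norm 72.3
(71, array([680.3, 196.5]), array([13.8, 16.7]), 17.1, np.float64(192.5), array([679.6, 195.2]))
loaf bar (104, array([ 548.3, -210. ]), array([12.8, 40.2]), 73.8, np.float64(89.1), array([ 548.4, -209.7]))
cup rim (167, array([ 522.2, -344. ]), array([58.3, 55.8]), 6.6, np.float64(64.7), array([ 522.7, -345.7]))
cup ear (63, array([ 524.8, -369.8]), array([23.2, 11.4]), 0.3, np.float64(88.4), array([ 523.7, -369.2]))
```

```bash
python3 -m inch '[{"x":0,"y":10,"z":0,"twist":0},{"x":0,"y":15,"z":0,"twist":0},{"x":0,"y":15,"z":0,"twist":0},{"x":0,"y":15,"z":0,"twist":0},{"x":0,"y":12,"z":0,"twist":0},{"x":2,"y":5,"z":-1,"twist":0},{"x":0,"y":0,"z":0,"twist":0}]'; python3 -m inch '[{"x":0,"y":0,"z":0,"twist":0},{"x":0,"y":0,"z":0,"twist":0},{"x":0,"y":0,"z":0,"twist":0},{"x":0,"y":0,"z":0,"twist":0},{"x":0,"y":0,"z":0,"twist":0},{"x":0,"y":0,"z":0,"twist":0},{"x":0,"y":0,"z":0,"twist":0},{"x":0,"y":0,"z":0,"twist":0},{"x":0,"y":0,"z":0,"twist":0},{"x":0,"y":0,"z":0,"twist":0}]' -1 30; python3 go.py 681.5 197.3 164
```

```text
t: 3.25
tool_pos: [0.6806, 0.1934, 0.3314]
orientation: [-1.334, 0.995, -0.993]
force: [0.7, 0.7, -1.0]
opening: 0.0929
t: 4.25
tool_pos: [0.681, 0.1941, 0.3328]
orientation: [-1.332, 0.994, -0.994]
force: [-0.1, 1.7, -1.6]
opening: 0.0176
t 4.2 grasp [681.  194.1 165.8] phi -73.45 tilt [-0.0003  0.0001] F [-0.1  1.7 -1.6] open 17.6 q [0.21 0.46 1.23 0.   1.46 1.49]
shift xyz tool [-2.9  1.8  1.4] norm 3.7
```

```bash
python3 -m inch '[{"x":0,"y":-5,"z":0,"twist":0},{"x":0,"y":-10,"z":0,"twist":0},{"x":0,"y":-15,"z":0,"twist":0},{"x":0,"y":-15,"z":0,"twist":0},{"x":0,"y":-15,"z":0,"twist":0},{"x":0,"y":-15,"z":0,"twist":0},{"x":0,"y":-15,"z":0,"twist":0},{"x":0,"y":-15,"z":0,"twist":0},{"x":0,"y":-12,"z":0,"twist":0},{"x":0,"y":-6,"z":0,"twist":0},{"x":0,"y":0,"z":0,"twist":0}]'; python3 go.py 522.2 -344 290;python3 - <<'E'
from meas import *
c=cam("side");save(c,"side1.png")
E
```

```text
t: 5.35
tool_pos: [0.6811, 0.194, 0.457]
orientation: [-1.331, 0.993, -0.995]
force: [-0.4, 0.5, -0.5]
opening: 0.0173
t 5.3 grasp [681.4 194.1 290. ] phi -73.45 tilt [0.0001 0.0018] F [-0.4  0.5 -0.5] open 17.3 q [0.21 0.42 1.06 0.   1.67 1.49]
shift xyz tool [ 4.704e+02 -4.000e-01 -3.059e+02] norm 561.1
```

View pics/side1.png

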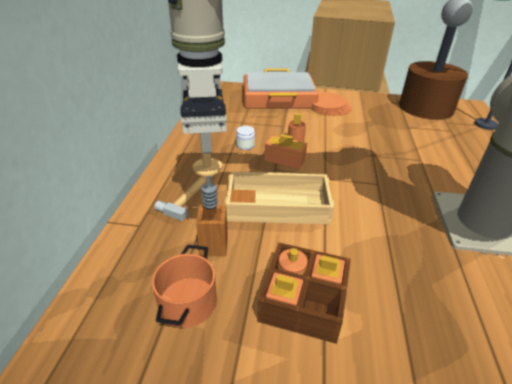

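The brush hangs straight in the fingers, with its head at (208,195) just above the holder at (212,225). Next I carry it to the cup.

```bash
python3 -m inch '[{"x":15,"y":0,"z":-10,"twist":0},{"x":30,"y":0,"z":-19.5,"twist":0},{"x":30,"y":0,"z":-19.5,"twist":0},{"x":30,"y":0,"z":-19.5,"twist":0},{"x":30,"y":0,"z":-19.5,"twist":0},{"x":30,"y":0,"z":-19.5,"twist":0},{"x":30,"y":0,"z":-19.5,"twist":0},{"x":30,"y":0,"z":-19.5,"twist":0},{"x":30,"y":0,"z":-19.5,"twist":0},{"x":30,"y":0,"z":-19.5,"twist":0},{"x":30,"y":0,"z":-19.5,"twist":0},{"x":20,"y":0,"z":-13,"twist":0}]'; python3 go.py 522.2 -344 290;python3 - <<'E'
from meas import *
c=cam("top");save(c,"top2.png"); W=c["W"]
for n,roi,a,b in[("loaf bar",(325,380,170,245),.08,.1),("cup rim",(385,435,195,240),.056,.075),("cup ear",(385,435,195,240),.08,.1)]: print(n,rect(W,roi,a,b))
E
```

```text
t: 6.6
tool_pos: [0.5664, -0.1913, 0.4545]
orientation: [-1.333, 0.996, -0.994]
force: [-0.0, 0.0, -0.7]
opening: 0.0173
t 6.6 grasp [ 566.  -191.3  287.5] phi -73.53 tilt [-0.0008 -0.0018] F [-0.   0.  -0.7] open 17.3 q [-0.41  0.11  1.42 -0.    1.61  0.87]
shift xyz tool [134.   -2.5 -85.3] norm 158.9
loaf bar None
cup rim None
cup ear None
```

View pics/top2.png

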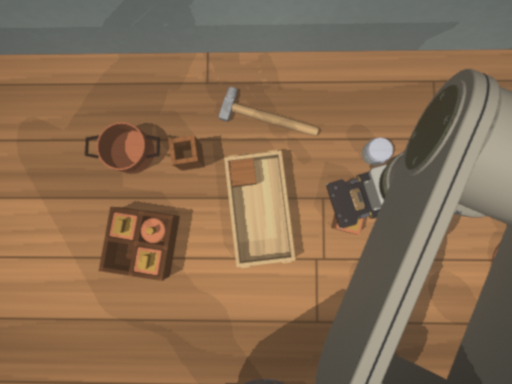

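The arm hides the cup in this view. The holder, now empty, shows at (183,151). I will check the cup from the side camera once the brush is above it.

```bash
python3 -m inch '[{"x":15,"y":0,"z":-9,"twist":0},{"x":26,"y":0,"z":-17,"twist":0},{"x":26,"y":0,"z":-17,"twist":0},{"x":26,"y":0,"z":-17,"twist":0},{"x":25,"y":0,"z":-16,"twist":0},{"x":12,"y":0,"z":-7,"twist":0},{"x":4,"y":0,"z":-2,"twist":0},{"x":0,"y":0,"z":0,"twist":0},{"x":0,"y":0,"z":0,"twist":0}]'; python3 go.py 522.2 -344 290;python3 - <<'E'
from meas import *
c=cam("side"); W=c["W"]; np.save("/tmp/s3.npy",W)
I=cv2.resize(c["color"][70:200,210:370],None,fx=4,fy=4,interpolation=cv2.INTER_CUBIC); cv2.imwrite("pics/side3.png",I[:,:,::-1])
E
```

```text
t: 7.55
tool_pos: [0.5246, -0.3408, 0.4556]
orientation: [-1.332, 0.993, -0.993]
force: [-0.3, 0.4, -1.2]
opening: 0.0175
t 7.5 grasp [ 524.6 -340.7  288.6] phi -73.39 tilt [-0.0006  0.0002] F [-0.3  0.4 -1.2] open 17.5 q [-0.66  0.18  1.34  0.    1.62  0.62]
shift xyz tool [ 2.5 -1.4 -3.3] norm 4.3
```

View pics/side3.png

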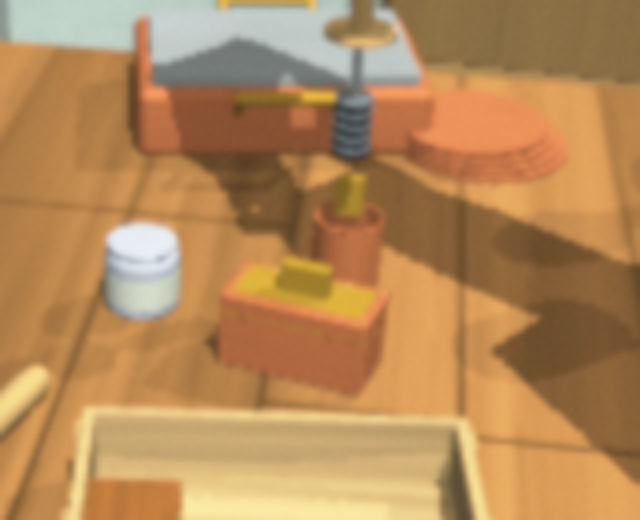

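The brush head at (352,130) hangs over the cup at (348,240), and the ear is at the back. I compare both by depth.

Run:
```python
from meas import *
A=np.load("/tmp/side0.npy");B=np.load("/tmp/s3.npy")
for W in(A,B):
    print("ear",rect(W,(285,315,108,145),.078,.1)); print("rim+",rect(W,(285,315,108,145),.05,.072))
print("head",rect(B,(288,308,85,112),.115,.165)); print("disc",rect(B,(285,315,70,85),.22,.24))
h=B[85:112,288:308].reshape(-1,3);h=h[(h[:,2]>.1)&(h[:,2]<.3)&(abs(h[:,1]+.34)<.06)];print(h.min(0),h.max(0))
```

```text
ear (72, array([ 532.6, -287.5]), array([176.1,  26.2]), 85.1, np.float64(86.8), array([ 533.3, -270.7]))
rim+ (216, array([ 516.3, -286. ]), array([177.2,  65.7]), 89.6, np.float64(63.6), array([ 518.8, -305.2]))
ear (77, array([ 533.1, -286.6]), array([176.5,  26.1]), 85.2, np.float64(86.6), array([ 533.1, -268.4]))
rim+ (219, array([ 521.5, -287.9]), array([ 66.1, 173.1]), 3.5, np.float64(64.4), array([ 518.9, -304.8]))
head (100, array([ 524.1, -330.2]), array([31.3, 18.5]), 6.8, np.float64(146.0), array([ 524.6, -327.3]))
disc (116, array([ 524.6, -335.8]), array([56.4, 53.1]), 2.9, np.float64(231.9), array([ 524.9, -330.8]))
[ 0.50907486 -0.35384182  0.12682607] [ 0.54045076 -0.31914926  0.20815796]
```

```bash
python3 -m inch '[{"x":0,"y":10,"z":-2,"twist":0},{"x":-1,"y":15,"z":0,"twist":0},{"x":0,"y":15,"z":0,"twist":0},{"x":0,"y":15,"z":0,"twist":0},{"x":0,"y":10,"z":0,"twist":0},{"x":0,"y":10,"z":0,"twist":0},{"x":0,"y":10,"z":0,"twist":0},{"x":0,"y":10,"z":0,"twist":0},{"x":0,"y":10,"z":0,"twist":0},{"x":0,"y":6,"z":0,"twist":0},{"x":0,"y":0,"z":0,"twist":0}]'; python3 go.py 522.2 -341 168
```

```text
t: 8.7
tool_pos: [0.5216, -0.3413, 0.3434]
orientation: [-1.332, 0.996, -0.992]
force: [-0.9, 0.7, -2.0]
opening: 0.0177
t 8.7 grasp [ 521.4 -341.1  176.4] phi -73.46 tilt [-0.0016 -0.0011] F [-0.9  0.7 -2. ] open 17.7 q [-0.66  0.23  1.49  0.    1.42  0.62]
shift xyz tool [0.1 8.4 0.9] norm 8.4
```

```bash
python3 -m inch '[{"x":0,"y":4,"z":0,"twist":0},{"x":0,"y":4,"z":0,"twist":0},{"x":0,"y":0,"z":0,"twist":0},{"x":0,"y":0,"z":0,"twist":0}]'; python3 go.py 522.2 -341 168;  python3 -m inch '[{"x":0,"y":-6,"z":0,"twist":0},{"x":0,"y":-10,"z":0,"twist":0},{"x":0,"y":-10,"z":0,"twist":0},{"x":0,"y":-10,"z":0,"twist":0},{"x":0,"y":-10,"z":0,"twist":0},{"x":0,"y":-10,"z":0,"twist":0},{"x":0,"y":-10,"z":0,"twist":0},{"x":0,"y":-4,"z":0,"twist":0},{"x":0,"y":0,"z":0,"twist":0},{"x":0,"y":0,"z":0,"twist":0}]'; python3 go.py 522.2 -341 168;python3 - <<'E'
from meas import *
c=cam("side"); W=c["W"]; np.save("/tmp/s4.npy",W)
I=cv2.resize(c["color"][70:200,210:370],None,fx=4,fy=4,interpolation=cv2.INTER_CUBIC); cv2.imwrite("pics/side4.png",I[:,:,::-1])
E
```

```text
t: 9.1
tool_pos: [0.5219, -0.3415, 0.3368]
orientation: [-1.332, 0.994, -0.994]
force: [-0.4, -0.3, -1.1]
opening: 0.0177
t 9.1 grasp [ 521.9 -341.5  169.8] phi -73.45 tilt [0.     0.0001] F [-0.4 -0.3 -1.1] open 17.7 q [-0.66  0.23  1.5   0.    1.41  0.62]
shift xyz tool [-0.4  1.8  0.4] norm 1.9
t: 10.1
tool_pos: [0.5218, -0.3415, 0.4063]
orientation: [-1.332, 0.994, -0.993]
force: [-0.2, 0.3, -1.7]
opening: 0.0175
t 10.1 grasp [ 521.8 -341.4  239.3] phi -73.45 tilt [-0.0005 -0.0003] F [-0.2  0.3 -1.7] open 17.5 q [-0.66  0.19  1.42  0.    1.53  0.62]
shift xyz tool [-0.2 71.3  0.6] norm 71.3
```

View pics/side4.png

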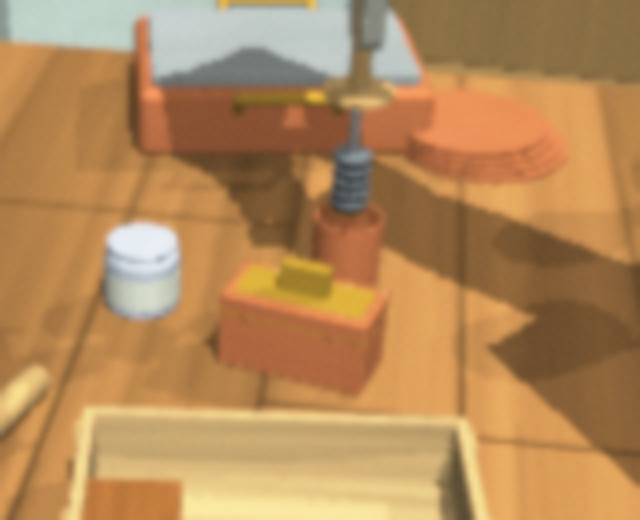

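The head's lower end is at the rim, (350,212). Now the second stroke.

```bash
python3 -m inch '[{"x":0,"y":6,"z":0,"twist":0},{"x":0,"y":10,"z":0,"twist":0},{"x":0,"y":10,"z":0,"twist":0},{"x":0,"y":10,"z":0,"twist":0},{"x":0,"y":10,"z":0,"twist":0},{"x":0,"y":10,"z":0,"twist":0},{"x":0,"y":8,"z":0,"twist":0},{"x":0,"y":5,"z":0,"twist":0},{"x":0,"y":2,"z":0,"twist":0},{"x":0,"y":0,"z":0,"twist":0},{"x":0,"y":0,"z":0,"twist":0}]'; python3 go.py 522.2 -341 168;  python3 -m inch '[{"x":0,"y":-6,"z":0,"twist":0},{"x":0,"y":-10,"z":0,"twist":0},{"x":0,"y":-10,"z":0,"twist":0},{"x":0,"y":-10,"z":0,"twist":0},{"x":0,"y":-10,"z":0,"twist":0},{"x":0,"y":-10,"z":0,"twist":0},{"x":0,"y":-10,"z":0,"twist":0},{"x":0,"y":-10,"z":0,"twist":0},{"x":0,"y":-15,"z":0,"twist":0},{"x":0,"y":-15,"z":0,"twist":0},{"x":0,"y":-15,"z":0,"twist":0},{"x":0,"y":-4,"z":0,"twist":0}]'
python3 - <<'E'
from meas import *
W=np.load("/tmp/top0.npy")
from h import *
c=cam("top"); W=c["W"]; save(c,"top5.png")
w=W[125:172,160:205].reshape(-1,3)
for lo,hi in((.096,.112),):
    print("holder",rect(W,(160,205,125,172),lo,hi))
m=(W[...,2]<.09)&(W[...,2]>-.05); 
sub=W[136:166,170:198]; q=sub[(sub[...,2]<.06)]
print("hole",len(q),rect(W,(172,196,139,164),-.02,.05))
top=W[125:172,160:205].reshape(-1,3); top=top[(top[:,2]>.096)&(top[:,2]<.112)]; print(np.median(top[:,2]))
E
python3 go.py 681.5 197.5 290
```

```text
t: 11.25
tool_pos: [0.522, -0.3416, 0.3363]
orientation: [-1.332, 0.993, -0.995]
force: [0.4, -0.7, -1.0]
opening: 0.0178
t 11.2 grasp [ 522.2 -341.7  169.3] phi -73.45 tilt [0.0007 0.0005] F [ 0.4 -0.7 -1. ] open 17.8 q [-0.66  0.23  1.5   0.    1.41  0.62]
shift xyz tool [-0.7  1.3  0.2] norm 1.5
t: 12.45
tool_pos: [0.5222, -0.3417, 0.464]
orientation: [-1.332, 0.991, -0.997]
force: [-0.0, 0.6, -1.2]
opening: 0.0175
holder (418, array([681.8, 197.7]), array([62.1, 62.3]), 9.2, np.float64(103.7), array([681.3, 197.5]))
hole 238 (152, array([689. , 206.1]), array([27.5, 29.6]), 8.4, np.float64(6.7), array([693.3, 211.8]))
0.10374782487510534
t 12.5 grasp [ 522.6 -342.1  296.5] phi -73.45 tilt [0.003  0.0021] F [-0.4 -0.3 -1.1] open 17.2 q [-0.66  0.18  1.33 -0.    1.63  0.62]
shift xyz tool [-472.     5.8  306. ] norm 562.5
```

View pics/top5.png

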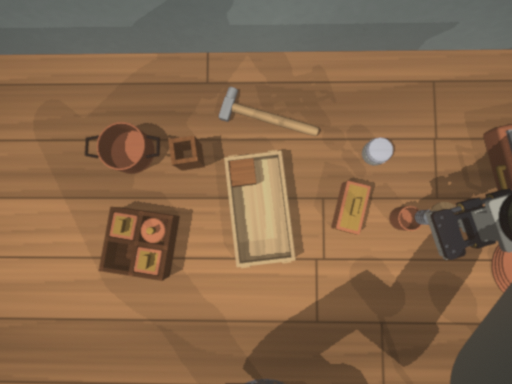

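The cup is still in place at (408,217) and the holder's hole is clear at (183,151). I take the brush back.

```bash
python3 -m inch '[{"x":-15,"y":0,"z":10,"twist":0},{"x":-30,"y":0,"z":19.5,"twist":0},{"x":-30,"y":0,"z":19.5,"twist":0},{"x":-30,"y":0,"z":19.5,"twist":0},{"x":-30,"y":0,"z":19.5,"twist":0},{"x":-30,"y":0,"z":19.5,"twist":0},{"x":-30,"y":0,"z":19.5,"twist":0},{"x":-30,"y":0,"z":19.5,"twist":0},{"x":-30,"y":0,"z":19.5,"twist":0},{"x":-30,"y":0,"z":19.5,"twist":0},{"x":-30,"y":0,"z":19.5,"twist":0},{"x":-30,"y":0,"z":19.5,"twist":0}]';python3 -m inch '[{"x":-30,"y":0,"z":19.5,"twist":0},{"x":-30,"y":0,"z":19.5,"twist":0},{"x":-30,"y":0,"z":19.5,"twist":0},{"x":-20,"y":0,"z":13,"twist":0},{"x":-10,"y":0,"z":6.5,"twist":0},{"x":-6,"y":0,"z":4,"twist":0},{"x":0,"y":0,"z":0,"twist":0},{"x":0,"y":0,"z":0,"twist":0},{"x":0,"y":0,"z":0,"twist":0}]'; python3 go.py 680.7 197.4 290
python3 - <<'E'
from meas import *
c=cam("side"); W=c["W"]; save(c,"side6.png"); np.save("/tmp/s6.npy",W)
c=cam("top"); W=c["W"]; save(c,"top6.png")
E
```

```text
t: 13.7
tool_pos: [0.6386, 0.0555, 0.4596]
orientation: [-1.333, 0.995, -0.992]
force: [0.5, -0.5, -1.7]
opening: 0.0177
t: 14.6
tool_pos: [0.6816, 0.196, 0.461]
orientation: [-1.332, 0.995, -0.995]
force: [-0.1, 0.4, -0.4]
opening: 0.0175
t 14.6 grasp [681.6 196.  294. ] phi -73.53 tilt [0.0002 0.0001] F [-0.1  0.4 -0.4] open 17.5 q [ 0.21  0.42  1.04 -0.    1.68  1.49]
shift xyz tool [-1.6  4.  -0.5] norm 4.3
```

View pics/side6.png

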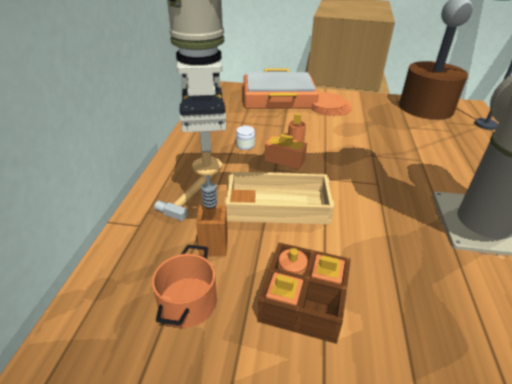

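The head at (208,198) is over the holder. I lower it.

```bash
python3 -m inch '[{"x":-1.5,"y":6,"z":0,"twist":0},{"x":0,"y":12,"z":0,"twist":0},{"x":0,"y":12,"z":0,"twist":0},{"x":0,"y":12,"z":0,"twist":0},{"x":0,"y":12,"z":0,"twist":0},{"x":0,"y":12,"z":0,"twist":0},{"x":0,"y":12,"z":0,"twist":0},{"x":0,"y":12,"z":0,"twist":0},{"x":0,"y":12,"z":0,"twist":0},{"x":0,"y":12,"z":0,"twist":0},{"x":0,"y":8,"z":0,"twist":0},{"x":0,"y":0,"z":0,"twist":0}]'; python3 go.py 680.7 197.4 166
```

```text
t: 15.9
tool_pos: [0.6807, 0.1986, 0.3366]
orientation: [-1.334, 0.996, -0.993]
force: [0.1, -0.9, -1.1]
opening: 0.0177
t 15.9 grasp [680.2 198.5 169.6] phi -73.45 tilt [-0.0002 -0.0028] F [ 0.1 -0.9 -1.1] open 17.7 q [ 0.21  0.46  1.22 -0.    1.47  1.49]
shift xyz tool [1.2 3.6 0.1] norm 3.8
```

```bash
python3 -m inch '[{"x":0.5,"y":2,"z":0,"twist":0},{"x":0,"y":1.5,"z":0,"twist":0},{"x":0,"y":0,"z":0,"twist":0},{"x":0,"y":0,"z":0,"twist":0}]'; python3 go.py 680.7 197.4 166; python3 -m inch '[{"x":0,"y":0,"z":0,"twist":0},{"x":0,"y":0,"z":0,"twist":0},{"x":0,"y":0,"z":0,"twist":0},{"x":0,"y":0,"z":0,"twist":0},{"x":0,"y":0,"z":0,"twist":0},{"x":0,"y":0,"z":0,"twist":0}]' 0 ; python3 -m inch '[{"x":0,"y":-10,"z":0,"twist":0},{"x":0,"y":-15,"z":0,"twist":0},{"x":0,"y":-15,"z":0,"twist":0},{"x":0,"y":-20,"z":0,"twist":0},{"x":0,"y":-20,"z":0,"twist":0},{"x":0,"y":-5,"z":0,"twist":0},{"x":0,"y":0,"z":0,"twist":0}]';  python3 - <<'E'
from meas import *
c=cam("side"); save(c,"side7.png")
c=cam("top"); W=c["W"]; save(c,"top7.png"); np.save("/tmp/top7.npy",W)
for n,roi,a,b in[("brush",(160,205,125,172),.17,.21),("disc",(160,205,125,172),.1065,.118),("loaf bar",(325,380,170,245),.08,.1),("cup rim",(385,435,195,240),.056,.075),("cup ear",(385,435,195,240),.08,.1)]: print(n,rect(W,roi,a,b))
E
python3 go.py 680.7 197.4 166
```

```text
t: 16.3
tool_pos: [0.6814, 0.1983, 0.3358]
orientation: [-1.332, 0.993, -0.994]
force: [0.6, -0.3, -1.0]
opening: 0.0177
t 16.3 grasp [681.5 198.3 168.8] phi -73.45 tilt [0.0001 0.0008] F [ 0.6 -0.3 -1. ] open 17.7 q [0.21 0.46 1.22 0.   1.46 1.49]
shift xyz tool [ 0.6  2.8 -1. ] norm 3.0
t: 16.9
tool_pos: [0.6813, 0.1982, 0.3352]
orientation: [-1.332, 0.994, -0.994]
force: [0.2, 0.7, -0.0]
opening: 0.0462
t: 17.6
tool_pos: [0.6816, 0.1983, 0.4229]
orientation: [-1.329, 0.991, -0.996]
force: [-0.6, -0.3, -0.6]
opening: 0.0466
brush (61, array([680.8, 199.4]), array([13.2, 16.5]), 6.9, np.float64(191.4), array([679.6, 197.6]))
disc (341, array([681.2, 198.8]), array([52.6, 60.7]), 16.4, np.float64(109.0), array([679.4, 197. ]))
loaf bar (105, array([ 548.2, -210.3]), array([12.7, 40.2]), 76.0, np.float64(89.2), array([ 548.2, -209.6]))
cup rim (165, array([ 522.1, -343.6]), array([58.3, 55.2]), 7.2, np.float64(64.6), array([ 523.1, -345.9]))
cup ear (64, array([ 524.4, -370. ]), array([23.4, 11.7]), 5.1, np.float64(88.6), array([ 523.7, -369. ]))
t 17.7 grasp [681.1 198.2 252.7] phi -73.45 tilt [-0.     -0.0005] F [-0.3 -0.7  0.1] open 46.6 q [ 0.21  0.43  1.11 -0.    1.6   1.49]
shift xyz tool [ 0.6 86.7 -0.6] norm 86.7
```

View pics/side7.png

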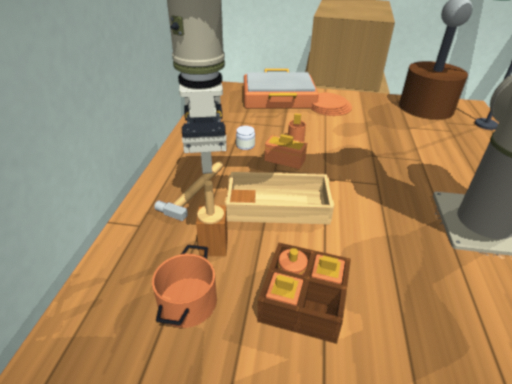

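The brush stands in its holder, disc seated at (210,213) and handle upright. Next is an accurate fit of the crate.

Run:
```python
from h import *
from scipy.optimize import least_squares
for f in("/tmp/top0.npy","/tmp/top7.npy"):
    W=np.load(f); w=W[140:275,215:305].reshape(-1,3); 
    def fit(p,hx,hy,p0):
        def res(q):
            c,s=np.cos(q[2]),np.sin(q[2]); d=(p[:,:2]*1000-q[:2]); l=np.abs(np.c_[d[:,0]*c+d[:,1]*s,-d[:,0]*s+d[:,1]*c])-[hx,hy]
            out=np.hypot(*np.maximum(l,0).T)+np.minimum(l.max(1),0)
            return out
        return least_squares(res,p0,loss="soft_l1",f_scale=2)
    p=w[(w[:,2]>.0545)&(w[:,2]<.0615)]
    r=fit(p,131,67.5,[546,17,.1]); print(len(p),r.x[:2].round(2),np.degrees(r.x[2]).round(2),r.cost/len(p), np.median(p[:,2]))
```

```text
1102 [545.78  17.32] 6.96 2.230195740288678 0.057600378634872815
1102 [545.87  17.37] 6.96 2.2107780673046444 0.057634305941204056
```

Run:
```python
from h import *
c=cam("top"); 
K=np.array([[c["fx"],0,c["cx"]],[0,c["fy"],c["cy"]],[0,0,1]]); 
u0,v0,k=215,140,5
I=cv2.resize(c["color"],None,fx=k,fy=k,interpolation=cv2.INTER_CUBIC)[v0*k:(v0+140)*k,u0*k:(u0+90)*k].copy()
def draw(cx,cy,a,hx,hy,z,col):
    a=np.radians(a);R=np.array([[np.cos(a),-np.sin(a)],[np.sin(a),np.cos(a)]])
    P=np.array([[hx,hy],[hx,-hy],[-hx,-hy],[-hx,hy]])@R.T+[cx,cy]; P=np.c_[P,np.full(4,z)]/1000.
    uv,_=cv2.projectPoints(P,np.array(c["rvec"],float),np.array(c["tvec"],float),K,None)
    uv=((uv.reshape(-1,2)+.5-[u0,v0])*k-.5); cv2.polylines(I,[np.round(uv).astype(int)],True,col,1)
draw(545.8,17.3,6.96,135,71.5,58,(255,0,0)); draw(545.8,17.3,6.96,127,63.5,58,(0,0,255)); draw(545.8,17.3,6.96,127,63.5,8,(0,255,0))
cv2.imwrite("pics/crate.png",cv2.resize(I,None,fx=.85,fy=.85)[:,:,::-1])
```

```text
(no output)
```

View pics/crate.png

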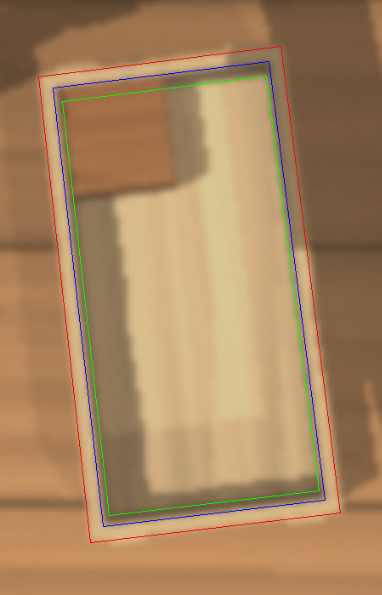

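The fitted crate outlines lie right on the rim and the floor edges, so the crate is at (545.8, 17.3) mm with yaw 6.96°. Now the round canister.

```bash
python3 go.py 491.5 272.6 230 -83.04
cat > place.py <<'E'
import sys,math
a=math.radians(6.96);lx,ly=map(float,sys.argv[1:3]);print("world",round(545.8+lx*math.cos(a)-ly*math.sin(a),1),round(17.3+lx*math.sin(a)+ly*math.cos(a),1))
E
for p in "-63 -31.2" "31 -31.2" "94 -31.2" "-92 31.2" "28 31.2"; do python3 place.py $p; done
```

```text
t 17.8 grasp [680.8 198.1 252. ] phi -73.45 tilt [-0.0001 -0.0018] F [ 0.6  0.8 -0. ] open 46.0 q [0.21 0.43 1.11 0.   1.6  1.49]
shift xyz tool [-125.3   22.3 -160.2] norm 204.6
twist 0.1673 (-9.59 deg) shift after twist x,z: [ -96.9 -178.9]
world 487.0 -21.3
world 580.4 -9.9
world 642.9 -2.3
world 450.7 37.1
world 569.8 51.7
```

```bash
python3 -m inch '[{"x":0,"y":0,"z":0,"twist":0.08},{"x":0,"y":0,"z":0,"twist":0.0873},{"x":-10,"y":0,"z":-20,"twist":0},{"x":-16,"y":0,"z":-29,"twist":0},{"x":-16,"y":0,"z":-29,"twist":0},{"x":-16,"y":0,"z":-29,"twist":0},{"x":-16,"y":0,"z":-29,"twist":0},{"x":-13,"y":0,"z":-24,"twist":0},{"x":-8,"y":8,"z":-14,"twist":0},{"x":-2,"y":14,"z":-5,"twist":0},{"x":0,"y":0,"z":0,"twist":0},{"x":0,"y":0,"z":0,"twist":0}]' 0 40; python3 go.py 491.5 272.6 95 -83.04
```

```text
t: 18.95
tool_pos: [0.4921, 0.2724, 0.3969]
orientation: [-1.266, 1.12, -1.119]
force: [0.4, 1.1, -0.2]
opening: 0.0463
t 18.9 grasp [491.8 272.2 229.9] phi -83.06 tilt [ 0.0009 -0.0021] F [ 0.4  1.1 -0.2] open 46.3 q [ 0.41  0.03  1.6  -0.    1.51  1.86]
shift xyz tool [-6.000e-01  1.349e+02  1.000e-01] norm 134.9
twist -0.0003 (0.02 deg) shift after twist x,z: [-0.4 -0.2]
```

```bash
python3 -m inch '[{"x":0,"y":10,"z":0,"twist":0},{"x":0,"y":18,"z":0,"twist":0},{"x":0,"y":20,"z":0,"twist":0},{"x":0,"y":20,"z":0,"twist":0},{"x":0,"y":20,"z":0,"twist":0},{"x":0,"y":18,"z":0,"twist":0},{"x":0,"y":12,"z":0,"twist":0},{"x":0,"y":10,"z":0,"twist":0},{"x":0,"y":6.5,"z":0,"twist":0},{"x":0,"y":0,"z":0,"twist":0},{"x":0,"y":0,"z":0,"twist":0}]' ; python3 go.py 491.5 272.6 95 -83.04;  python3 -m inch '[{"x":0,"y":0,"z":0,"twist":0},{"x":0,"y":0,"z":0,"twist":0},{"x":0,"y":0,"z":0,"twist":0},{"x":0,"y":0,"z":0,"twist":0},{"x":0,"y":0,"z":0,"twist":0},{"x":0,"y":0,"z":0,"twist":0},{"x":0,"y":0,"z":0,"twist":0}]' -1 40; python3 go.py 491.5 272.6 95 -83.04
```

```text
t: 20.05
tool_pos: [0.4921, 0.2729, 0.2643]
orientation: [-1.263, 1.119, -1.119]
force: [-0.3, 0.1, -0.1]
opening: 0.0465
t 20.1 grasp [492.3 273.   97.3] phi -83.04 tilt [-0.0002  0.0008] F [-0.3  0.1 -0.1] open 46.5 q [ 0.42  0.14  1.74 -0.    1.26  1.86]
shift xyz tool [ 0.3  2.3 -0.8] norm 2.5
twist -0.0 (0.00 deg) shift after twist x,z: [ 0.3 -0.8]
t: 20.75
tool_pos: [0.4919, 0.2728, 0.2639]
orientation: [-1.264, 1.119, -1.119]
force: [-0.8, -1.5, 1.9]
opening: 0.0172
t 20.8 grasp [492.  272.8  96.9] phi -83.04 tilt [0.     0.0002] F [-0.8 -1.5  1.9] open 17.2 q [ 0.42  0.14  1.74 -0.    1.26  1.86]
shift xyz tool [ 0.1  1.9 -0.5] norm 1.9
twist -0.0 (0.00 deg) shift after twist x,z: [ 0.1 -0.5]
```

```bash
python3 -m inch '[{"x":0,"y":-4,"z":0,"twist":0},{"x":0,"y":-8,"z":0,"twist":0},{"x":0,"y":-12,"z":0,"twist":0},{"x":0,"y":-15,"z":0,"twist":0},{"x":0,"y":-15,"z":0,"twist":0},{"x":0,"y":-15,"z":0,"twist":0},{"x":0,"y":-12,"z":0,"twist":0},{"x":0,"y":-6,"z":0,"twist":0},{"x":0,"y":0,"z":0,"twist":0},{"x":0,"y":0,"z":0,"twist":0}]' ; python3 go.py 580.4 -9.9 180 -83.04
python3 - <<'E'
from meas import *
c=cam("side"); save(c,"side8.png")
E
```

```text
t: 21.75
tool_pos: [0.4917, 0.2728, 0.3503]
orientation: [-1.265, 1.12, -1.119]
force: [0.1, -1.1, -2.4]
opening: 0.0168
t 21.8 grasp [491.6 272.7 183.3] phi -83.04 tilt [ 0.0002 -0.0006] F [ 0.1 -1.1 -2.4] open 16.8 q [0.42 0.06 1.66 0.   1.42 1.86]
shift xyz tool [291.3   3.3  53.9] norm 296.3
twist 0.0 (-0.00 deg) shift after twist x,z: [291.3  53.9]
```

View pics/side8.png

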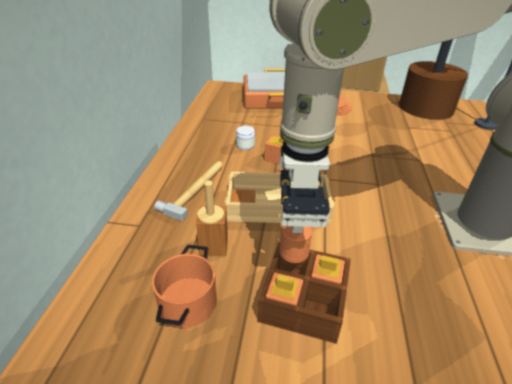

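The round canister hangs upright at (294,243), clear of the tray. I carry it to the crate.

```bash
python3 -m inch '[{"x":15,"y":0,"z":3,"twist":0},{"x":32,"y":0,"z":6,"twist":0},{"x":32,"y":0,"z":6,"twist":0},{"x":32,"y":0,"z":6,"twist":0},{"x":32,"y":0,"z":6,"twist":0},{"x":32,"y":0,"z":6,"twist":0},{"x":32,"y":0,"z":6,"twist":0},{"x":32,"y":0,"z":6,"twist":0},{"x":25,"y":0,"z":5,"twist":0},{"x":18,"y":0,"z":3,"twist":0},{"x":9,"y":0,"z":1,"twist":0},{"x":0,"y":0,"z":0,"twist":0}]' ; python3 go.py 580.4 -9.9 100 -83.04
```

```text
t: 23.0
tool_pos: [0.5807, -0.0104, 0.3503]
orientation: [-1.264, 1.121, -1.12]
force: [0.1, 1.5, -1.0]
opening: 0.0173
t 23.0 grasp [580.6 -10.4 183.3] phi -83.12 tilt [-0.0002 -0.0008] F [ 0.1  1.5 -1. ] open 17.3 q [-0.11  0.11  1.61 -0.    1.42  1.34]
shift xyz tool [-0.5 83.3 -0. ] norm 83.3
twist -0.0013 (0.08 deg) shift after twist x,z: [-0.5 -0.1]
```

```bash
python3 -m inch '[{"x":-0.5,"y":6,"z":0,"twist":0},{"x":0,"y":12,"z":0,"twist":0},{"x":0,"y":12,"z":0,"twist":0},{"x":0,"y":12,"z":0,"twist":0},{"x":0,"y":12,"z":0,"twist":0},{"x":0,"y":12,"z":0,"twist":0},{"x":0,"y":10,"z":0,"twist":0},{"x":0,"y":6,"z":0,"twist":0},{"x":0,"y":3,"z":0,"twist":0},{"x":0,"y":0,"z":0,"twist":0}]' ; python3 go.py 580.4 -9.9 96.9 -83.04
```

```text
t: 24.0
tool_pos: [0.5806, -0.009, 0.2654]
orientation: [-1.264, 1.12, -1.119]
force: [0.2, 0.4, -2.3]
opening: 0.017
t 24.0 grasp [580.5  -9.   98.4] phi -83.05 tilt [-0.0001 -0.0004] F [ 0.2  0.4 -2.3] open 17.0 q [-0.1   0.19  1.69 -0.    1.27  1.35]
shift xyz tool [ 0.8  1.5 -0.2] norm 1.8
twist -0.0001 (0.01 deg) shift after twist x,z: [ 0.8 -0.2]
```

```bash
python3 -m inch '[{"x":0.8,"y":1,"z":0,"twist":0},{"x":0,"y":1,"z":0,"twist":0},{"x":0,"y":0,"z":0,"twist":0},{"x":0,"y":0,"z":0,"twist":0}]' ; python3 go.py 580.4 -9.9 96.9 -83.04; python3 -m inch '[{"x":0,"y":0,"z":0,"twist":0},{"x":0,"y":0,"z":0,"twist":0},{"x":0,"y":0,"z":0,"twist":0},{"x":0,"y":0,"z":0,"twist":0}]' 0; python3 -m inch '[{"x":0,"y":-6,"z":0,"twist":0},{"x":0,"y":-15,"z":0,"twist":0},{"x":0,"y":-20,"z":0,"twist":0},{"x":0,"y":-25,"z":0,"twist":0},{"x":0,"y":-25,"z":0,"twist":0},{"x":0,"y":-9,"z":0,"twist":0}]'; python3 go.py 501.8 345.9 200 -98.2
```

```text
t: 24.4
tool_pos: [0.5809, -0.0098, 0.264]
orientation: [-1.264, 1.119, -1.12]
force: [0.3, -0.3, -3.3]
opening: 0.0171
t 24.4 grasp [580.9  -9.8  97. ] phi -83.04 tilt [0.0001 0.0004] F [ 0.3 -0.3 -3.3] open 17.1 q [-0.11  0.19  1.69  0.    1.26  1.34]
shift xyz tool [ 0.   0.1 -0.5] norm 0.5
twist -0.0001 (0.00 deg) shift after twist x,z: [ 0.  -0.5]
t: 24.8
tool_pos: [0.5809, -0.0098, 0.264]
orientation: [-1.264, 1.119, -1.12]
force: [-0.2, 0.0, -0.0]
opening: 0.0438
t: 25.4
tool_pos: [0.5816, -0.0099, 0.3685]
orientation: [-1.26, 1.114, -1.123]
force: [0.3, -0.2, 0.5]
opening: 0.0466
t 25.4 grasp [582.6 -10.  201.5] phi -83.04 tilt [0.0014 0.006 ] F [ 0.3 -0.2  0.5] open 46.6 q [-0.11  0.1   1.59 -0.    1.45  1.34]
shift xyz tool [-363.1    0.8  -37.1] norm 365.0
twist 0.2646 (-15.16 deg) shift after twist x,z: [-340.7 -130.8]
```

```bash
python3 -m inch '[{"x":0,"y":0,"z":0,"twist":0.132},{"x":0,"y":0,"z":0,"twist":0.1326},{"x":-22,"y":0,"z":-8,"twist":0},{"x":-40,"y":0,"z":-15.5,"twist":0},{"x":-40,"y":0,"z":-15.5,"twist":0},{"x":-40,"y":0,"z":-15.5,"twist":0},{"x":-40,"y":0,"z":-15.5,"twist":0},{"x":-40,"y":0,"z":-15.5,"twist":0},{"x":-40,"y":0,"z":-15.5,"twist":0},{"x":-35,"y":0,"z":-13.5,"twist":0},{"x":-28,"y":0,"z":-10.5,"twist":0},{"x":-15,"y":0,"z":-5.5,"twist":0}]' ; python3 -m inch '[{"x":0,"y":0,"z":0,"twist":0},{"x":0,"y":0,"z":0,"twist":0}]'
python3 - <<'E'
from meas import *
c=cam("top"); W=c["W"]; save(c,"top9.png")
print("round knob",rect(W,(215,305,140,275),.085,.11),"body",rect(W,(215,305,140,275),.07,.08))
for n,roi,a,b in[("loaf bar",(325,380,170,245),.08,.1),("cup rim",(385,435,195,240),.056,.075),("cup ear",(385,435,195,240),.08,.1)]: print(n,rect(W,roi,a,b))
E
python3 go.py 501.8 345.9 96 -98.2
```

```text
t: 26.6
tool_pos: [0.4991, 0.3476, 0.3637]
orientation: [-1.139, 1.313, -1.312]
force: [-0.0, -0.5, 0.2]
opening: 0.0465
t: 26.8
tool_pos: [0.5003, 0.3446, 0.3635]
orientation: [-1.139, 1.313, -1.314]
force: [0.2, -0.1, 0.2]
opening: 0.0464
round knob (44, array([579.9,  -9.2]), array([14.4, 16.5]), 0.8, np.float64(98.1), array([579.8,  -8.5])) body (422, array([580.5,  -8.2]), array([55.8, 58.1]), 0.8, np.float64(73.6), array([580.1,  -8.6]))
loaf bar (102, array([ 548.1, -210.2]), array([12. , 39.7]), 74.9, np.float64(89.2), array([ 548.1, -209.7]))
cup rim (168, array([ 522.2, -343.7]), array([58.3, 55.4]), 7.0, np.float64(64.3), array([ 522.8, -345.8]))
cup ear (62, array([ 524.4, -370.5]), array([23.3, 11.4]), 4.2, np.float64(88.3), array([ 523.4, -369.5]))
t 26.9 grasp [500.5 344.  196.6] phi -98.25 tilt [0.0008 0.    ] F [-0.5  0.5 -0.2] open 47.0 q [ 0.52  0.17  1.52 -0.    1.45  2.23]
shift xyz tool [ -2.1 100.6   1. ] norm 100.6
twist -0.0008 (0.05 deg) shift after twist x,z: [-2.  1.]
```

View pics/top9.png

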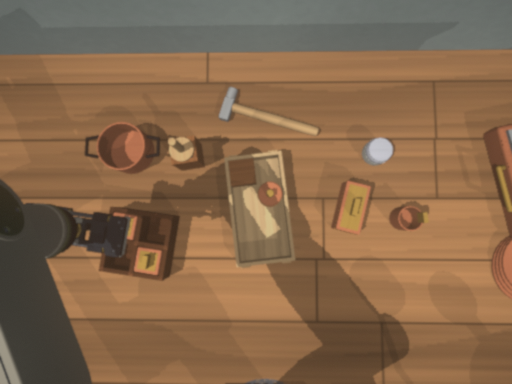

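The round canister stands at (270,193) in the crate. The camera reads about 1 mm more in y than the robot does, as it also did with the brush, so I will allow for that. Now the square canister at the tray's far left.

```bash
python3 -m inch '[{"x":-1,"y":8,"z":1.5,"twist":0},{"x":0,"y":15,"z":0,"twist":0},{"x":0,"y":18,"z":0,"twist":0},{"x":0,"y":18,"z":0,"twist":0},{"x":0,"y":15,"z":0,"twist":0},{"x":0,"y":12,"z":0,"twist":0},{"x":0,"y":9,"z":0,"twist":0},{"x":0,"y":5,"z":0,"twist":0},{"x":0,"y":0,"z":0,"twist":0},{"x":0,"y":0,"z":0,"twist":0}]' ; python3 go.py 502.3 344.9 96 -98.2;  python3 -m inch '[{"x":0,"y":0,"z":0,"twist":0},{"x":0,"y":0,"z":0,"twist":0},{"x":0,"y":0,"z":0,"twist":0},{"x":0,"y":0,"z":0,"twist":0},{"x":0,"y":0,"z":0,"twist":0},{"x":0,"y":0,"z":0,"twist":0},{"x":0,"y":0,"z":0,"twist":0}]' -1 40; python3 go.py 502.3 344.9 96 -98.2
```

```text
t: 27.85
tool_pos: [0.502, 0.3463, 0.2644]
orientation: [-1.137, 1.313, -1.314]
force: [-0.3, -0.8, 0.6]
opening: 0.0464
t 27.9 grasp [502.1 346.4  97.4] phi -98.2 tilt [-0.0006  0.0008] F [-0.3 -0.8  0.6] open 46.4 q [ 0.52  0.26  1.6  -0.    1.28  2.23]
shift xyz tool [1.4 1.4 0.4] norm 2.0
twist 0.0001 (-0.00 deg) shift after twist x,z: [1.4 0.4]
t: 28.55
tool_pos: [0.5016, 0.3461, 0.2636]
orientation: [-1.138, 1.314, -1.314]
force: [-0.3, -1.1, -0.5]
opening: 0.0118
t 28.6 grasp [501.6 346.   96.6] phi -98.2 tilt [ 0.0002 -0.0003] F [-0.3 -1.1 -0.5] open 11.8 q [ 0.52  0.26  1.6  -0.    1.28  2.23]
shift xyz tool [1.  0.6 0.9] norm 1.5
twist -0.0 (0.00 deg) shift after twist x,z: [1.  0.9]
```

```bash
python3 -m inch '[{"x":0,"y":-4,"z":0,"twist":0},{"x":0,"y":-8,"z":0,"twist":0},{"x":0,"y":-12,"z":0,"twist":0},{"x":0,"y":-15,"z":0,"twist":0},{"x":0,"y":-15,"z":0,"twist":0},{"x":0,"y":-15,"z":0,"twist":0},{"x":0,"y":-14,"z":0,"twist":0},{"x":0,"y":-10,"z":0,"twist":0},{"x":0,"y":-4,"z":0,"twist":0},{"x":0,"y":0,"z":0,"twist":-0.1326},{"x":0,"y":0,"z":0,"twist":-0.132},{"x":0,"y":0,"z":0,"twist":0}]' ; python3 go.py 569.7 51.1 194 -83.04
python3 - <<'E'
from meas import *
c=cam("side"); save(c,"side10.png")
E
```

```text
t: 29.75
tool_pos: [0.5015, 0.3461, 0.3602]
orientation: [-1.266, 1.118, -1.117]
force: [-0.5, 1.0, -2.0]
opening: 0.0113
t 29.8 grasp [501.4 346.  193.2] phi -82.91 tilt [ 0.0004 -0.001 ] F [-0.5  1.  -2. ] open 11.3 q [0.52 0.18 1.52 0.   1.45 1.97]
shift xyz tool [301.   -0.7  31.4] norm 302.7
twist 0.0022 (-0.13 deg) shift after twist x,z: [301.   32.1]
```

View pics/side10.png

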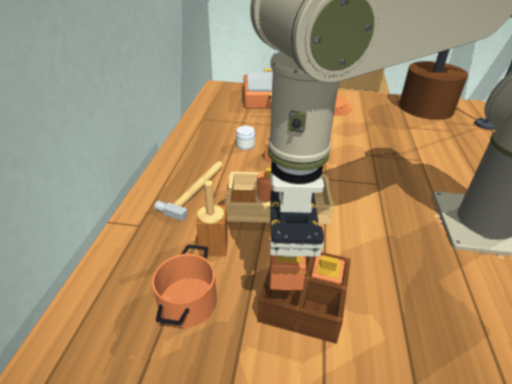

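The square canister hangs level at (288,272), lifted clear of the tray. I carry it to the crate.

```bash
python3 -m inch '[{"x":15,"y":0,"z":2,"twist":0},{"x":34,"y":0,"z":3.5,"twist":0},{"x":34,"y":0,"z":3.5,"twist":0},{"x":34,"y":0,"z":3.5,"twist":0},{"x":34,"y":0,"z":3.5,"twist":0},{"x":34,"y":0,"z":3.5,"twist":0},{"x":34,"y":0,"z":3.5,"twist":0},{"x":34,"y":0,"z":3.5,"twist":0},{"x":24,"y":0,"z":3,"twist":0},{"x":15,"y":0,"z":1.5,"twist":0},{"x":8,"y":0,"z":0,"twist":0},{"x":0,"y":0,"z":0,"twist":0}]' ; python3 -m inch '[{"x":0,"y":0,"z":0,"twist":0}]'; python3 go.py 569.7 51.1 96.6 -83.04
```

```text
t: 31.0
tool_pos: [0.5688, 0.0514, 0.3606]
orientation: [-1.264, 1.121, -1.121]
force: [0.1, -0.6, -1.4]
opening: 0.012
t: 31.1
tool_pos: [0.5687, 0.0527, 0.3607]
orientation: [-1.264, 1.12, -1.119]
force: [0.5, 0.5, -2.2]
opening: 0.0116
t 31.1 grasp [568.6  52.8 193.7] phi -83.04 tilt [-0.0005 -0.0002] F [ 0.5  0.5 -2.2] open 11.6 q [0.   0.08 1.63 0.   1.44 1.45]
shift xyz tool [ 1.9 97.   0.9] norm 97.1
twist -0.0001 (0.00 deg) shift after twist x,z: [1.8 0.9]
```

```bash
python3 -m inch '[{"x":1.5,"y":8,"z":1,"twist":0},{"x":0,"y":15,"z":0,"twist":0},{"x":0,"y":12,"z":0,"twist":0},{"x":0,"y":5,"z":0,"twist":0},{"x":0,"y":0,"z":0,"twist":0},{"x":0,"y":0,"z":0,"twist":0}]'; python3 go.py 569.7 51.1 96.6 -83.04
```

```text
t: 31.7
tool_pos: [0.57, 0.0508, 0.3206]
orientation: [-1.264, 1.119, -1.119]
force: [0.5, 0.0, -2.0]
opening: 0.0117
t 31.7 grasp [570.   50.8 153.6] phi -83.03 tilt [-0.     -0.0003] F [ 0.5  0.  -2. ] open 11.7 q [-0.    0.11  1.67 -0.    1.37  1.45]
shift xyz tool [-0.3 57.  -0.2] norm 57.0
twist 0.0001 (-0.01 deg) shift after twist x,z: [-0.3 -0.2]
```

```bash
python3 -m inch '[{"x":0,"y":5,"z":0,"twist":0},{"x":0,"y":10,"z":0,"twist":0},{"x":0,"y":10,"z":0,"twist":0},{"x":0,"y":10,"z":0,"twist":0},{"x":0,"y":10,"z":0,"twist":0},{"x":0,"y":7,"z":0,"twist":0},{"x":0,"y":4,"z":0,"twist":0},{"x":0,"y":1,"z":0,"twist":0},{"x":0,"y":0,"z":0,"twist":0},{"x":0,"y":0,"z":0,"twist":0}]'; python3 go.py 569.7 51.1 96.6 -83.04
```

```text
t: 32.7
tool_pos: [0.5701, 0.0508, 0.264]
orientation: [-1.264, 1.119, -1.119]
force: [0.3, 0.4, -2.1]
opening: 0.0118
t 32.7 grasp [570.2  50.8  97. ] phi -83.04 tilt [-0.0001  0.0005] F [ 0.3  0.4 -2.1] open 11.8 q [-0.    0.17  1.71  0.    1.26  1.45]
shift xyz tool [-0.4  0.4 -0.5] norm 0.7
twist 0.0 (-0.00 deg) shift after twist x,z: [-0.4 -0.5]
```

```bash
python3 -m inch '[{"x":0,"y":0.5,"z":0,"twist":0},{"x":0,"y":0,"z":0,"twist":0},{"x":0,"y":0,"z":0,"twist":0},{"x":0,"y":0,"z":0,"twist":0},{"x":0,"y":0,"z":0,"twist":0}]' 0; python3 -m inch '[{"x":0,"y":-6,"z":0,"twist":0},{"x":0,"y":-15,"z":0,"twist":0},{"x":0,"y":-20,"z":0,"twist":0},{"x":0,"y":-25,"z":0,"twist":0},{"x":0,"y":-25,"z":0,"twist":0},{"x":0,"y":-9,"z":0,"twist":0},{"x":0,"y":0,"z":0,"twist":0.132},{"x":0,"y":0,"z":0,"twist":0.1326}]'; python3 go.py 420 282.9 190 -98.2
```

```text
t: 33.2
tool_pos: [0.5701, 0.0507, 0.2634]
orientation: [-1.264, 1.119, -1.119]
force: [-0.1, 0.2, -0.4]
opening: 0.0448
t: 34.0
tool_pos: [0.5701, 0.0507, 0.3642]
orientation: [-1.134, 1.317, -1.318]
force: [-1.1, 0.1, -0.3]
opening: 0.0468
t 34.0 grasp [570.3  50.7 197.2] phi -98.5 tilt [-0.0002  0.0014] F [-1.1  0.1 -0.3] open 46.8 q [-0.    0.08  1.62 -0.    1.44  1.72]
shift xyz tool [-207.4    7.  -183. ] norm 276.7
twist -0.0052 (0.30 deg) shift after twist x,z: [-208.4 -181.9]
```

```bash
python3 -m inch '[{"x":-13,"y":0,"z":-11,"twist":0},{"x":-26,"y":0,"z":-23,"twist":0},{"x":-26,"y":0,"z":-23,"twist":0},{"x":-26,"y":0,"z":-23,"twist":0},{"x":-26,"y":0,"z":-23,"twist":0},{"x":-26,"y":0,"z":-23,"twist":0},{"x":-26,"y":0,"z":-23,"twist":0},{"x":-20,"y":5,"z":-17,"twist":0},{"x":-13,"y":2,"z":-11,"twist":0},{"x":-6,"y":0,"z":-5,"twist":0},{"x":0,"y":0,"z":0,"twist":0},{"x":0,"y":0,"z":0,"twist":0}]'
python3 - <<'E'
from meas import *
c=cam("top"); W=c["W"]; save(c,"top11.png")
print("knobs",rect(W,(255,285,180,210),.085,.11),rect(W,(232,258,175,210),.085,.11))
for n,roi,a,b in[("loaf bar",(325,380,170,245),.08,.1),("cup rim",(385,435,195,240),.056,.075),("cup ear",(385,435,195,240),.08,.1)]: print(n,rect(W,roi,a,b))
E
python3 go.py 420 282.9 96 -98.2
```

```text
t: 35.2
tool_pos: [0.4196, 0.2823, 0.3564]
orientation: [-1.139, 1.313, -1.313]
force: [-0.3, -0.5, -0.4]
opening: 0.0465
knobs (44, array([579.8,  -9.1]), array([16.4, 14.3]), 89.7, np.float64(97.3), array([579.8,  -8.5])) (69, array([570.4,  52.2]), array([28.9, 11.9]), 3.8, np.float64(97.7), array([570.3,  52. ]))
loaf bar (104, array([ 548.1, -210.4]), array([12.6, 39.9]), 75.3, np.float64(89.5), array([ 548.2, -209.6]))
cup rim (169, array([ 522.2, -343.6]), array([58.2, 55.4]), 6.3, np.float64(64.0), array([ 522.4, -346. ]))
cup ear (62, array([ 524. , -369.7]), array([23.4, 11.6]), 7.8, np.float64(89.2), array([ 523.6, -369.1]))
t 35.2 grasp [419.9 282.1 189.4] phi -98.18 tilt [0.0001 0.0004] F [-0.8 -0.1  0.1] open 46.4 q [ 0.49 -0.1   1.81 -0.    1.43  2.2 ]
shift xyz tool [-0.8 93.4 -0.1] norm 93.4
twist 0.0003 (-0.02 deg) shift after twist x,z: [-0.8 -0. ]
```

View pics/top11.png

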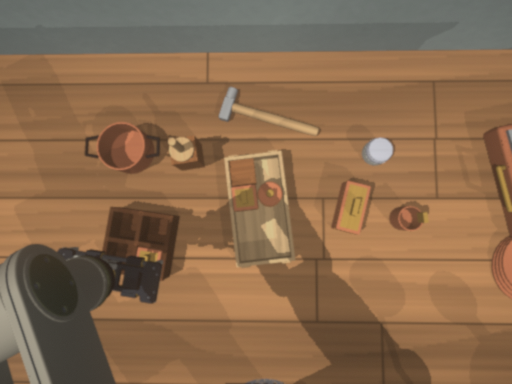

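The square stands at (244,197), next to the round one at (270,193). Its bar reads (570.4, 52.2) mm against a target of (569.8, 52.1). Now the second square.

```bash
python3 -m inch '[{"x":-0.5,"y":8,"z":0,"twist":0},{"x":0,"y":15,"z":0,"twist":0},{"x":0,"y":15,"z":0,"twist":0},{"x":0,"y":15,"z":0,"twist":0},{"x":0,"y":15,"z":0,"twist":0},{"x":0,"y":12,"z":0,"twist":0},{"x":0,"y":9,"z":0,"twist":0},{"x":0,"y":4,"z":0,"twist":0},{"x":0,"y":0,"z":0,"twist":0},{"x":0,"y":0,"z":0,"twist":0}]' ; python3 go.py 420 282.9 96 -98.2;  python3 -m inch '[{"x":0,"y":0,"z":0,"twist":0},{"x":0,"y":0,"z":0,"twist":0},{"x":0,"y":0,"z":0,"twist":0},{"x":0,"y":0,"z":0,"twist":0},{"x":0,"y":0,"z":0,"twist":0},{"x":0,"y":0,"z":0,"twist":0},{"x":0,"y":0,"z":0,"twist":0}]' -1 40; python3 go.py 420 282.9 96 -98.2; python3 place.py -92 31.5
```

```text
t: 36.25
tool_pos: [0.4199, 0.2832, 0.2638]
orientation: [-1.137, 1.313, -1.314]
force: [-0.5, -0.1, -0.2]
opening: 0.0463
t 36.2 grasp [420.  283.3  96.8] phi -98.2 tilt [-0.0005  0.0007] F [-0.5 -0.1 -0.2] open 46.3 q [ 0.49 -0.01  1.9   0.    1.25  2.21]
shift xyz tool [0.4 0.8 0.1] norm 0.9
twist 0.0001 (-0.00 deg) shift after twist x,z: [0.4 0.1]
t: 36.95
tool_pos: [0.4196, 0.283, 0.2632]
orientation: [-1.138, 1.314, -1.314]
force: [-0.9, -0.2, 0.0]
opening: 0.0121
t 37.0 grasp [419.6 283.   96.2] phi -98.2 tilt [ 0.0002 -0.0001] F [-0.9 -0.2  0. ] open 12.1 q [ 0.49 -0.01  1.9  -0.    1.25  2.21]
shift xyz tool [0.  0.2 0.4] norm 0.5
twist -0.0 (0.00 deg) shift after twist x,z: [0.  0.4]
world 450.7 37.4
```

```bash
python3 -m inch '[{"x":0,"y":-4,"z":0,"twist":0},{"x":0,"y":-8,"z":0,"twist":0},{"x":0,"y":-12,"z":0,"twist":0},{"x":0,"y":-15,"z":0,"twist":0},{"x":0,"y":-15,"z":0,"twist":0},{"x":0,"y":-15,"z":0,"twist":0},{"x":0,"y":-14,"z":0,"twist":0},{"x":0,"y":-10,"z":0,"twist":0},{"x":0,"y":-4,"z":0,"twist":0},{"x":0,"y":0,"z":0,"twist":-0.1326},{"x":0,"y":0,"z":0,"twist":-0.132},{"x":0,"y":0,"z":0,"twist":0}]' ; python3 go.py 451.2 36.4 194 -83.04
```

```text
t: 38.15
tool_pos: [0.4194, 0.283, 0.3598]
orientation: [-1.266, 1.118, -1.117]
force: [-0.8, 1.6, -3.0]
opening: 0.0119
t 38.1 grasp [419.3 282.9 192.8] phi -82.91 tilt [ 0.0003 -0.001 ] F [-0.8  1.6 -3. ] open 11.9 q [ 0.49 -0.1   1.8   0.    1.44  1.94]
shift xyz tool [248.6  -1.2   1.3] norm 248.6
twist 0.0022 (-0.13 deg) shift after twist x,z: [248.6   1.8]
```

```bash
python3 -m inch '[{"x":15,"y":0,"z":0,"twist":0},{"x":32,"y":0,"z":0.5,"twist":0},{"x":32,"y":0,"z":0.5,"twist":0},{"x":32,"y":0,"z":0.5,"twist":0},{"x":32,"y":0,"z":0,"twist":0},{"x":32,"y":0,"z":0,"twist":0},{"x":30,"y":0,"z":0,"twist":0},{"x":22,"y":0,"z":0,"twist":0},{"x":14,"y":0,"z":0,"twist":0},{"x":7,"y":8,"z":0,"twist":0},{"x":0,"y":15,"z":0,"twist":0},{"x":0,"y":12,"z":0,"twist":0}]' ; python3 -m inch '[{"x":0,"y":5,"z":0,"twist":0},{"x":0,"y":0,"z":0,"twist":0},{"x":0,"y":0,"z":0,"twist":0},{"x":0,"y":0,"z":0,"twist":0}]'; python3 go.py 451 36.4 96.2 -83.04
```

```text
t: 39.35
tool_pos: [0.4506, 0.0372, 0.3232]
orientation: [-1.264, 1.121, -1.119]
force: [0.1, 0.3, -2.7]
opening: 0.0114
t: 39.75
tool_pos: [0.4514, 0.0374, 0.3208]
orientation: [-1.264, 1.118, -1.119]
force: [0.0, -0.2, -2.0]
opening: 0.012
t 39.8 grasp [451.6  37.4 153.8] phi -83.01 tilt [0.0001 0.001 ] F [ 0.  -0.2 -2. ] open 12.0 q [-0.03 -0.22  1.99  0.    1.38  1.42]
shift xyz tool [ 0.9 57.6 -0.7] norm 57.6
twist 0.0006 (-0.03 deg) shift after twist x,z: [ 0.9 -0.7]
```

```bash
python3 -m inch '[{"x":0.9,"y":5,"z":-0.5,"twist":0},{"x":0,"y":10,"z":0,"twist":0},{"x":0,"y":10,"z":0,"twist":0},{"x":0,"y":10,"z":0,"twist":0},{"x":0,"y":10,"z":0,"twist":0},{"x":0,"y":7,"z":0,"twist":0},{"x":0,"y":4,"z":0,"twist":0},{"x":0,"y":1.5,"z":0,"twist":0},{"x":0,"y":0,"z":0,"twist":0},{"x":0,"y":0,"z":0,"twist":0}]'; python3 go.py 451 36.4 96.2 -83.04
```

```text
t: 40.75
tool_pos: [0.451, 0.036, 0.2631]
orientation: [-1.264, 1.119, -1.12]
force: [0.3, -1.0, 0.9]
opening: 0.0118
t 40.8 grasp [451.1  36.   96.1] phi -83.04 tilt [0.0003 0.0007] F [ 0.3 -1.   0.9] open 11.8 q [-0.03 -0.16  2.04 -0.    1.26  1.42]
shift xyz tool [-0.4 -0.1 -0.1] norm 0.5
twist -0.0 (0.00 deg) shift after twist x,z: [-0.4 -0.1]
```

```bash
python3 -m inch '[{"x":0,"y":0,"z":0,"twist":0},{"x":0,"y":0,"z":0,"twist":0},{"x":0,"y":0,"z":0,"twist":0},{"x":0,"y":0,"z":0,"twist":0}]' 0; python3 -m inch '[{"x":0,"y":-6,"z":0,"twist":0},{"x":0,"y":-15,"z":0,"twist":0},{"x":0,"y":-20,"z":0,"twist":0},{"x":0,"y":-25,"z":0,"twist":0},{"x":0,"y":-25,"z":0,"twist":0},{"x":0,"y":-9,"z":0,"twist":0},{"x":0,"y":0,"z":0,"twist":0.125},{"x":0,"y":0,"z":0,"twist":0.125},{"x":0,"y":0,"z":0,"twist":0.12}]'; python3 go.py 548.7 -211.3 190 -104.2;python3 - <<'E'
from meas import *
from scipy.optimize import least_squares
c=cam("top"); W=c["W"]; save(c,"top12.png")
print("knobs",rect(W,(255,285,180,210),.085,.11),rect(W,(232,258,175,210),.085,.11))
print("loaf",rect(W,(325,380,170,245),.06,.07))
for n,roi,a,b in[("loaf bar",(325,380,170,245),.08,.1),("cup rim",(385,435,195,240),.056,.075),("cup ear",(385,435,195,240),.08,.1)]: print(n,rect(W,roi,a,b))
E
```

```text
t: 41.15
tool_pos: [0.4508, 0.0362, 0.2628]
orientation: [-1.264, 1.119, -1.119]
force: [0.3, -0.2, 0.7]
opening: 0.039
t: 42.05
tool_pos: [0.4506, 0.0361, 0.3623]
orientation: [-1.079, 1.394, -1.393]
force: [0.6, 0.3, -0.4]
opening: 0.0468
t 42.0 grasp [450.6  36.1 195.3] phi -104.53 tilt [ 0.0001 -0.0004] F [ 0.6  0.3 -0.4] open 46.8 q [-0.03 -0.26  1.94  0.    1.46  1.79]
shift xyz tool [214.9   5.3 157.1] norm 266.2
twist -0.0058 (0.33 deg) shift after twist x,z: [215.8 155.8]
knobs (44, array([579.8,  -9.2]), array([16.5, 14.4]), 89.2, np.float64(97.9), array([579.8,  -8.5])) (68, array([570.5,  52. ]), array([28.5, 11.9]), 1.0, np.float64(98.0), array([570.3,  52. ]))
loaf (1135, array([ 548.2, -210.2]), array([ 60.6, 121.8]), 75.8, np.float64(65.7), array([ 547.6, -208.9]))
loaf bar (104, array([ 548.1, -210.3]), array([12.5, 40.1]), 75.3, np.float64(88.9), array([ 548.5, -209.7]))
cup rim (171, array([ 522.3, -343.5]), array([58. , 56.6]), 4.4, np.float64(64.3), array([ 522.9, -345.9]))
cup ear (63, array([ 524.6, -370.2]), array([23.2, 11.3]), 2.5, np.float64(88.7), array([ 523.6, -369. ]))
```

View pics/top12.png

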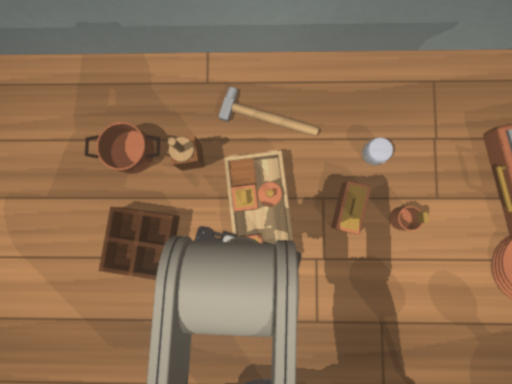

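The tray is empty, and the loaf and cup have not moved. Now the loaf.

```bash
python3 -m inch '[{"x":13,"y":0,"z":9,"twist":0},{"x":26,"y":0,"z":19,"twist":0},{"x":26,"y":0,"z":19,"twist":0},{"x":26,"y":0,"z":19,"twist":0},{"x":26,"y":0,"z":19,"twist":0},{"x":26,"y":0,"z":19,"twist":0},{"x":26,"y":0,"z":19,"twist":0},{"x":22,"y":3,"z":16,"twist":0},{"x":15,"y":2,"z":10,"twist":0},{"x":9,"y":0,"z":6,"twist":0},{"x":0,"y":0,"z":0,"twist":0},{"x":0,"y":0,"z":0,"twist":0}]'; python3 go.py 548.7 -211.3 88 -104.2;python3 - <<'E'
from meas import *
c=cam("side"); W=c["W"]; save(c,"side13.png")
print("loaf bar",rect(W,(265,310,125,150),.078,.1))
print("loaf bar before",rect(np.load("/tmp/side0.npy"),(265,310,125,150),.078,.1))
E
```

```text
t: 43.3
tool_pos: [0.548, -0.2099, 0.3575]
orientation: [-1.082, 1.39, -1.389]
force: [0.4, 0.9, 0.2]
opening: 0.0466
t 43.3 grasp [ 547.9 -209.8  190.5] phi -104.2 tilt [-0.0004 -0.0006] F [0.4 0.9 0.2] open 46.6 q [-0.45  0.12  1.58  0.    1.44  1.37]
shift xyz tool [  1.3 102.5   1.2] norm 102.5
twist 0.0001 (-0.00 deg) shift after twist x,z: [1.2 1.1]
loaf bar (69, array([ 546.9, -209.5]), array([17. , 40.4]), 74.8, np.float64(86.9), array([ 546.9, -207.6]))
loaf bar before (68, array([ 546.4, -209.7]), array([17.4, 40.3]), 75.8, np.float64(87.0), array([ 547.1, -207.5]))
```

View pics/side13.png

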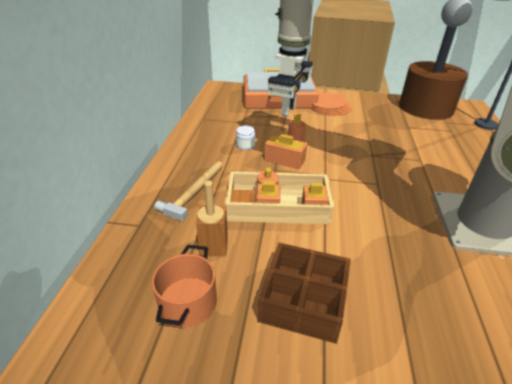

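The fingers are above the loaf's bar at (287,141). In the crate the two squares stand at (269,192) and (315,193) and the round one is behind them. I lower the gripper onto the bar.

```bash
python3 -m inch '[{"x":1,"y":8,"z":1,"twist":0},{"x":0,"y":16,"z":0,"twist":0},{"x":0,"y":18,"z":0,"twist":0},{"x":0,"y":18,"z":0,"twist":0},{"x":0,"y":16,"z":0,"twist":0},{"x":0,"y":12,"z":0,"twist":0},{"x":0,"y":9,"z":0,"twist":0},{"x":0,"y":4,"z":0,"twist":0},{"x":0,"y":0,"z":0,"twist":0},{"x":0,"y":0,"z":0,"twist":0}]' ; python3 go.py 548.7 -211.3 88 -104.2;  python3 -m inch '[{"x":0,"y":0,"z":0,"twist":0},{"x":0,"y":0,"z":0,"twist":0},{"x":0,"y":0,"z":0,"twist":0},{"x":0,"y":0,"z":0,"twist":0},{"x":0,"y":0,"z":0,"twist":0},{"x":0,"y":0,"z":0,"twist":0},{"x":0,"y":0,"z":0,"twist":0}]' -1 50; python3 go.py 548.7 -211.3 88 -104.2
```

```text
t: 44.35
tool_pos: [0.5492, -0.2118, 0.2574]
orientation: [-1.081, 1.389, -1.391]
force: [0.3, 0.2, -0.4]
opening: 0.0465
t 44.4 grasp [ 549.3 -211.9   90.4] phi -104.24 tilt [0.0002 0.0011] F [ 0.3  0.2 -0.4] open 46.5 q [-0.46  0.22  1.67 -0.    1.26  1.36]
shift xyz tool [-0.4  2.4 -0.7] norm 2.6
twist -0.0007 (0.04 deg) shift after twist x,z: [-0.4 -0.7]
t: 45.05
tool_pos: [0.5488, -0.2118, 0.2567]
orientation: [-1.081, 1.39, -1.39]
force: [-1.0, -0.5, -0.2]
opening: 0.0118
t 45.0 grasp [ 548.8 -211.8   89.7] phi -104.24 tilt [0.0002 0.0001] F [-1.  -0.5 -0.2] open 11.8 q [-0.46  0.22  1.67 -0.    1.25  1.36]
shift xyz tool [-0.5  1.7 -0.2] norm 1.8
twist -0.0008 (0.04 deg) shift after twist x,z: [-0.5 -0.2]
```

```bash
python3 -m inch '[{"x":0,"y":-4,"z":0,"twist":0},{"x":0,"y":-8,"z":0,"twist":0},{"x":0,"y":-12,"z":0,"twist":0},{"x":0,"y":-16,"z":0,"twist":0},{"x":0,"y":-16,"z":0,"twist":0},{"x":0,"y":-16,"z":0,"twist":0},{"x":0,"y":-16,"z":0,"twist":0},{"x":0,"y":-12,"z":0,"twist":-0.07},{"x":0,"y":-6,"z":0,"twist":-0.1},{"x":0,"y":0,"z":0,"twist":-0.1},{"x":0,"y":0,"z":0,"twist":-0.1},{"x":0,"y":0,"z":0,"twist":0}]' ; python3 -m inch '[{"x":0,"y":0,"z":0,"twist":0}]'; python3 go.py 487.5 -22.1 194 -83.04
python3 - <<'E'
from meas import *
c=cam("side"); save(c,"side14.png")
E
```

```text
t: 46.25
tool_pos: [0.5489, -0.2117, 0.3639]
orientation: [-1.265, 1.117, -1.119]
force: [0.3, 0.1, -4.7]
opening: 0.0113
t: 46.35
tool_pos: [0.5489, -0.2116, 0.3634]
orientation: [-1.263, 1.121, -1.122]
force: [-0.8, 0.5, -5.8]
opening: 0.0115
t 46.4 grasp [ 548.9 -211.7  196.4] phi -83.21 tilt [0.0002 0.0004] F [-0.8  0.5 -5.8] open 11.5 q [-0.46  0.12  1.57  0.    1.45  1.  ]
shift xyz tool [-195.5    2.3  -38.6] norm 199.3
twist -0.0029 (0.17 deg) shift after twist x,z: [-195.6  -38. ]
```

View pics/side14.png

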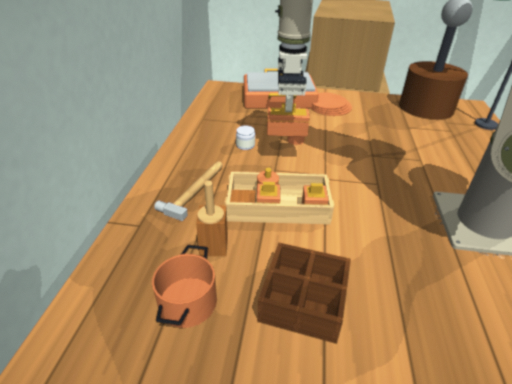

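The loaf hangs level at (288,122). I carry it over.

```bash
python3 -m inch '[{"x":-12,"y":0,"z":-2,"twist":0},{"x":-24,"y":0,"z":-5,"twist":0},{"x":-26,"y":0,"z":-5,"twist":0},{"x":-26,"y":0,"z":-5,"twist":0},{"x":-26,"y":0,"z":-5,"twist":0},{"x":-26,"y":0,"z":-5,"twist":0},{"x":-22,"y":0,"z":-5,"twist":0},{"x":-17,"y":0,"z":-3,"twist":0},{"x":-10,"y":0,"z":-2,"twist":0},{"x":-5,"y":0,"z":-1,"twist":0},{"x":0,"y":0,"z":0,"twist":0},{"x":0,"y":0,"z":0,"twist":0}]'; python3 -m inch '[{"x":0,"y":8,"z":0,"twist":0},{"x":0,"y":15,"z":0,"twist":0},{"x":0,"y":12,"z":0,"twist":0},{"x":0,"y":6,"z":0,"twist":0},{"x":0,"y":0,"z":0,"twist":0},{"x":0,"y":0,"z":0,"twist":0},{"x":0,"y":0,"z":0,"twist":0}]';python3 go.py 487.5 -22.1 97.7 -83.04
```

```text
t: 47.6
tool_pos: [0.4877, -0.024, 0.3628]
orientation: [-1.264, 1.119, -1.12]
force: [0.6, 0.3, -4.1]
opening: 0.0115
t: 48.3
tool_pos: [0.4879, -0.0237, 0.3224]
orientation: [-1.264, 1.118, -1.12]
force: [0.7, 0.5, -4.7]
opening: 0.0113
t 48.3 grasp [488.1 -23.7 155.4] phi -83.04 tilt [0.0003 0.001 ] F [ 0.7  0.5 -4.7] open 11.3 q [-0.15 -0.12  1.89 -0.    1.37  1.3 ]
shift xyz tool [-1.7 57.7 -0.4] norm 57.7
twist 0.0001 (-0.00 deg) shift after twist x,z: [-1.7 -0.4]
```

```bash
python3 -m inch '[{"x":-1.7,"y":0,"z":-0.5,"twist":0},{"x":0,"y":0,"z":0,"twist":0},{"x":0,"y":0,"z":0,"twist":0}]';python3 go.py 487.5 -22.1 97.7 -83.04;  python3 -m inch '[{"x":0,"y":5,"z":0,"twist":0},{"x":0,"y":10,"z":0,"twist":0},{"x":0,"y":10,"z":0,"twist":0},{"x":0,"y":8,"z":0,"twist":0},{"x":0,"y":8,"z":0,"twist":0},{"x":0,"y":6,"z":0,"twist":0},{"x":0,"y":4,"z":0,"twist":0},{"x":0,"y":3,"z":0,"twist":0},{"x":0,"y":2,"z":0,"twist":0},{"x":0,"y":0,"z":0,"twist":0},{"x":0,"y":0,"z":0,"twist":0}]';python3 go.py 487.5 -22.1 97.7 -83.04
```

```text
t: 48.6
tool_pos: [0.487, -0.022, 0.322]
orientation: [-1.264, 1.119, -1.119]
force: [0.7, 0.4, -3.5]
opening: 0.0113
t 48.6 grasp [487.1 -22.  155. ] phi -83.03 tilt [0.0001 0.0006] F [ 0.7  0.4 -3.5] open 11.3 q [-0.15 -0.12  1.89  0.    1.37  1.3 ]
shift xyz tool [ 0.2 57.3  0.4] norm 57.3
twist 0.0002 (-0.01 deg) shift after twist x,z: [0.2 0.4]
t: 49.7
tool_pos: [0.487, -0.0221, 0.266]
orientation: [-1.264, 1.119, -1.12]
force: [-0.0, -0.8, -4.4]
opening: 0.0116
t 49.7 grasp [487.1 -22.1  99. ] phi -83.04 tilt [0.0001 0.0004] F [-0.  -0.8 -4.4] open 11.6 q [-0.15 -0.06  1.95  0.    1.26  1.3 ]
shift xyz tool [0.1 1.3 0.4] norm 1.4
twist -0.0 (0.00 deg) shift after twist x,z: [0.1 0.4]
```

```bash
python3 -m inch '[{"x":0,"y":1.3,"z":0,"twist":0},{"x":0,"y":0,"z":0,"twist":0},{"x":0,"y":0,"z":0,"twist":0},{"x":0,"y":0,"z":0,"twist":0}]'; python3 go.py 487.5 -22.1 97.7 -83.04; python3 -m inch '[{"x":0,"y":0,"z":0,"twist":0},{"x":0,"y":0,"z":0,"twist":0},{"x":0,"y":0,"z":0,"twist":0},{"x":0,"y":0,"z":0,"twist":0},{"x":0,"y":0,"z":0,"twist":0}]' 0; python3 -m inch '[{"x":0,"y":-6,"z":0,"twist":0},{"x":0,"y":-15,"z":0,"twist":0},{"x":0,"y":-20,"z":0,"twist":0},{"x":0,"y":-25,"z":0,"twist":0},{"x":0,"y":-25,"z":0,"twist":0},{"x":0,"y":-9,"z":0,"twist":0.043},{"x":0,"y":0,"z":0,"twist":0},{"x":0,"y":0,"z":0,"twist":0}]'; python3 go.py 524.6 -369 195 -85.5
python3 - <<'E'
from meas import *
c=cam("top"); W=c["W"]; save(c,"top15.png")
for n,roi,a,b in[("cup rim",(385,435,195,240),.056,.075),("cup ear",(385,435,195,240),.08,.1)]: print(n,rect(W,roi,a,b))
E
```

```text
t: 50.1
tool_pos: [0.4871, -0.0221, 0.2647]
orientation: [-1.264, 1.119, -1.12]
force: [1.3, -0.6, -2.6]
opening: 0.0114
t 50.1 grasp [487.2 -22.1  97.7] phi -83.04 tilt [0.0002 0.0007] F [ 1.3 -0.6 -2.6] open 11.4 q [-0.15 -0.06  1.95  0.    1.25  1.3 ]
shift xyz tool [0.1 0.  0.3] norm 0.3
twist 0.0 (-0.00 deg) shift after twist x,z: [0.1 0.3]
t: 50.6
tool_pos: [0.487, -0.022, 0.2646]
orientation: [-1.264, 1.119, -1.119]
force: [-0.0, 0.6, 1.9]
opening: 0.045
t: 51.4
tool_pos: [0.4868, -0.022, 0.3644]
orientation: [-1.246, 1.15, -1.15]
force: [0.0, -0.1, -0.7]
opening: 0.0466
t 51.4 grasp [486.9 -22.  197.4] phi -85.44 tilt [0.     0.0001] F [ 0.  -0.1 -0.7] open 46.6 q [-0.15 -0.16  1.85  0.    1.45  1.34]
shift xyz tool [348.9   2.4  10. ] norm 349.0
twist 0.001 (-0.06 deg) shift after twist x,z: [348.9  10.4]
cup rim (163, array([ 522. , -344.1]), array([58.6, 56. ]), 9.4, np.float64(64.2), array([ 522.9, -345.4]))
cup ear (62, array([ 524.2, -369.9]), array([23.3, 12.3]), 5.5, np.float64(88.3), array([ 523.6, -369.3]))
```

View pics/top15.png

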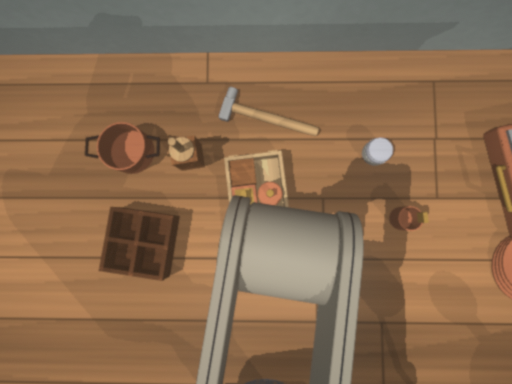

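The arm hides the loaf in this picture; I will check it next time. The cup is at the same place, (407,217). I move to its ear.

```bash
python3 -m inch '[{"x":18,"y":0,"z":0,"twist":0},{"x":40,"y":0,"z":1,"twist":0},{"x":40,"y":0,"z":1,"twist":0},{"x":40,"y":0,"z":1,"twist":0},{"x":40,"y":0,"z":1.5,"twist":0},{"x":40,"y":0,"z":1.5,"twist":0},{"x":40,"y":0,"z":1,"twist":0},{"x":36,"y":0,"z":1,"twist":0},{"x":28,"y":0,"z":1,"twist":0},{"x":18,"y":0,"z":1,"twist":0},{"x":9,"y":0,"z":0,"twist":0},{"x":0,"y":0,"z":0,"twist":0}]'; python3 -m inch '[{"x":0,"y":0,"z":0,"twist":0},{"x":0,"y":0,"z":0,"twist":0}]'; python3 go.py 524.6 -369 87 -85.5
python3 - <<'E'
from meas import *
c=cam("top"); W=c["W"]; save(c,"top16.png")
for n,r in(("round",(255,285,180,210)),("sqA",(232,258,175,210)),("loaf",(252,292,205,255)),("sqB",(232,258,225,260))): print(n,rect(W,r,.085,.11), rect(W,r,.069,.079))
c=cam("side"); W=c["W"]; I=cv2.resize(c["color"][70:240,200:360],None,fx=3.5,fy=3.5,interpolation=cv2.INTER_CUBIC); cv2.imwrite("pics/side16.png",I[:,:,::-1])
E
```

```text
t: 52.65
tool_pos: [0.5239, -0.3698, 0.363]
orientation: [-1.245, 1.154, -1.15]
force: [-0.1, -0.3, -0.3]
opening: 0.0465
t: 52.85
tool_pos: [0.5244, -0.3681, 0.3643]
orientation: [-1.246, 1.151, -1.15]
force: [1.0, 0.3, 0.1]
opening: 0.0466
t 52.9 grasp [ 524.3 -368.   197.3] phi -85.44 tilt [-0.0006 -0.0003] F [1.  0.3 0.1] open 46.6 q [-0.69  0.26  1.42  0.    1.47  0.8 ]
shift xyz tool [  1.1 110.3   0.2] norm 110.3
twist 0.0011 (-0.06 deg) shift after twist x,z: [1.  0.2]
round (44, array([579.8,  -9.1]), array([16.5, 14.4]), 89.1, np.float64(97.6), array([579.8,  -8.5])) (526, array([575.7,  -8. ]), array([65.6, 67.4]), 0.2, np.float64(73.6), array([575.3,  -7. ]))
sqA (68, array([570.4,  52. ]), array([28.6, 11.8]), 1.2, np.float64(97.4), array([570.3,  52.1])) (524, array([572.1,  51.1]), array([58.5, 60.8]), 0.3, np.float64(74.0), array([570.7,  51.2]))
loaf (99, array([466.2,  -2.9]), array([36.3, 86.9]), 49.3, np.float64(97.4), array([483.5, -16.2])) (1330, array([494.5, -11.4]), array([116.6,  88.1]), 0.3, np.float64(73.9), array([487.6, -13. ]))
sqB (73, array([450.9,  37.3]), array([29.7, 11.5]), 1.7, np.float64(97.2), array([450.8,  37.2])) (411, array([452.4,  44.4]), array([57. , 48.1]), 0.3, np.float64(73.9), array([452.8,  43.8]))
```

View pics/top16.png

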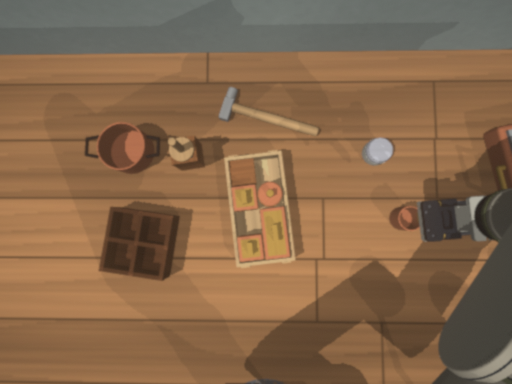

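View pics/side16.png

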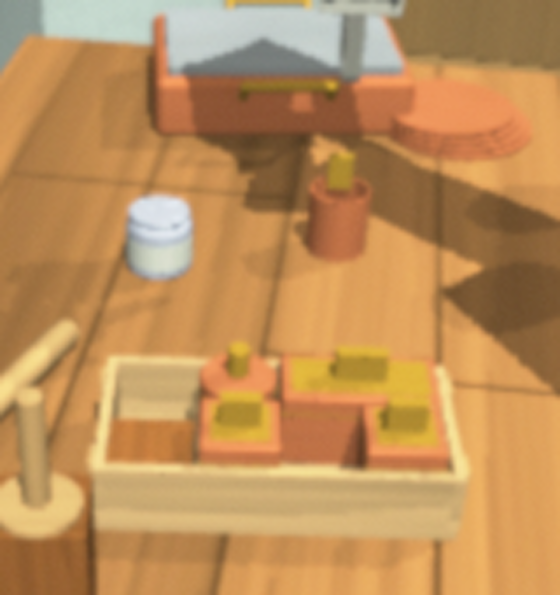

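All four items stand level in the crate with their tops at 74 mm, and the free place beside the block is open, at (268,166) from above. Now I grip the cup's ear.

```bash
python3 -m inch '[{"x":1,"y":8,"z":0,"twist":0},{"x":0,"y":16,"z":0,"twist":0},{"x":0,"y":18,"z":0,"twist":0},{"x":0,"y":18,"z":0,"twist":0},{"x":0,"y":18,"z":0,"twist":0},{"x":0,"y":12,"z":0,"twist":0},{"x":0,"y":9,"z":0,"twist":0},{"x":0,"y":6,"z":0,"twist":0},{"x":0,"y":3,"z":0,"twist":0},{"x":0,"y":0,"z":0,"twist":0},{"x":0,"y":0,"z":0,"twist":0}]' ; python3 go.py 524.6 -369 88 -85.5;  python3 -m inch '[{"x":0,"y":0,"z":0,"twist":0},{"x":0,"y":0,"z":0,"twist":0},{"x":0,"y":0,"z":0,"twist":0},{"x":0,"y":0,"z":0,"twist":0},{"x":0,"y":0,"z":0,"twist":0},{"x":0,"y":0,"z":0,"twist":0},{"x":0,"y":0,"z":0,"twist":0}]' -1 40; python3 go.py 524.6 -369 88 -85.5; python3 place.py 94 -31.2
```

```text
t: 54.05
tool_pos: [0.5245, -0.3704, 0.2572]
orientation: [-1.245, 1.15, -1.152]
force: [0.2, -0.1, 0.5]
opening: 0.0466
t 54.0 grasp [ 524.7 -370.5   90.2] phi -85.5 tilt [0.0008 0.0008] F [ 0.2 -0.1  0.5] open 46.6 q [-0.69  0.35  1.51 -0.    1.28  0.8 ]
shift xyz tool [-1.5  2.2  0. ] norm 2.7
twist -0.0 (0.00 deg) shift after twist x,z: [-1.5  0. ]
t: 54.75
tool_pos: [0.5242, -0.37, 0.256]
orientation: [-1.245, 1.152, -1.15]
force: [-0.4, 0.1, -2.0]
opening: 0.01
t 54.8 grasp [ 524.1 -369.9   89. ] phi -85.5 tilt [-0.0006 -0.0005] F [-0.4  0.1 -2. ] open 10.0 q [-0.69  0.35  1.51  0.    1.28  0.8 ]
shift xyz tool [-0.9  1.   0.6] norm 1.5
twist 0.0 (-0.00 deg) shift after twist x,z: [-0.9  0.6]
world 642.9 -2.3
```

```bash
python3 -m inch '[{"x":0,"y":-4,"z":0,"twist":0},{"x":0,"y":-8,"z":0,"twist":0},{"x":0,"y":-12,"z":0,"twist":0},{"x":0,"y":-16,"z":0,"twist":0},{"x":0,"y":-16,"z":0,"twist":0},{"x":0,"y":-16,"z":0,"twist":0},{"x":0,"y":-16,"z":0,"twist":0},{"x":0,"y":-12,"z":0,"twist":0},{"x":0,"y":-5,"z":0,"twist":-0.043},{"x":0,"y":0,"z":0,"twist":0},{"x":0,"y":0,"z":0,"twist":0}]' ; python3 go.py 645.8 -27.7 194 -83.04
python3 - <<'E'
from meas import *
c=cam("side"); W=c["W"]; I=cv2.resize(c["color"][50:200,200:360],None,fx=3.5,fy=3.5,interpolation=cv2.INTER_CUBIC); cv2.imwrite("pics/side17.png",I[:,:,::-1])
E
```

```text
t: 55.85
tool_pos: [0.5243, -0.3701, 0.3615]
orientation: [-1.264, 1.12, -1.12]
force: [-0.1, 1.0, -2.3]
opening: 0.0097
t 55.9 grasp [ 524.3 -370.1  194.5] phi -83.1 tilt [-0.0001 -0.0001] F [-0.1  1.  -2.3] open 9.7 q [-0.69  0.26  1.42  0.    1.46  0.76]
shift xyz tool [-325.3    0.5  161.8] norm 363.3
twist -0.001 (0.06 deg) shift after twist x,z: [-325.2  162.1]
```

View pics/side17.png

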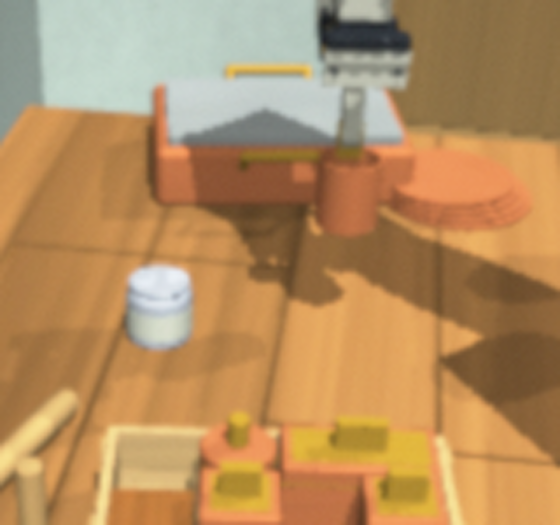

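The cup hangs upright at (348,192). I carry it to the crate.

```bash
python3 -m inch '[{"x":-15,"y":0,"z":8,"twist":0},{"x":-32,"y":0,"z":16,"twist":0},{"x":-32,"y":0,"z":16,"twist":0},{"x":-32,"y":0,"z":16,"twist":0},{"x":-32,"y":0,"z":16,"twist":0},{"x":-32,"y":0,"z":16,"twist":0},{"x":-32,"y":0,"z":16,"twist":0},{"x":-32,"y":0,"z":16,"twist":0},{"x":-32,"y":0,"z":16,"twist":0},{"x":-26,"y":0,"z":13,"twist":0},{"x":-18,"y":0,"z":9,"twist":0},{"x":-10,"y":0,"z":4,"twist":0}]'; python3 -m inch '[{"x":0,"y":8,"z":0,"twist":0},{"x":0,"y":14,"z":0,"twist":0},{"x":0,"y":8,"z":0,"twist":0},{"x":0,"y":0,"z":0,"twist":0},{"x":0,"y":0,"z":0,"twist":0},{"x":0,"y":0,"z":0,"twist":0}]';python3 go.py 645.8 -27.7 97 -83.04
```

```text
t: 57.1
tool_pos: [0.6458, -0.0251, 0.3607]
orientation: [-1.265, 1.119, -1.117]
force: [0.1, 0.4, -1.4]
opening: 0.0099
t: 57.7
tool_pos: [0.6458, -0.0285, 0.3319]
orientation: [-1.263, 1.119, -1.12]
force: [0.8, 0.3, -1.6]
opening: 0.0098
t 57.7 grasp [645.9 -28.5 164.9] phi -83.08 tilt [0.0002 0.0006] F [ 0.8  0.3 -1.6] open 9.8 q [-0.12  0.3   1.43 -0.    1.41  1.33]
shift xyz tool [-0.9 67.9 -0.1] norm 67.9
twist -0.0008 (0.04 deg) shift after twist x,z: [-0.9 -0. ]
```

```bash
python3 -m inch '[{"x":-0.7,"y":6,"z":0,"twist":0},{"x":0,"y":10,"z":0,"twist":0},{"x":0,"y":10,"z":0,"twist":0},{"x":0,"y":10,"z":0,"twist":0},{"x":0,"y":10,"z":0,"twist":0},{"x":0,"y":8,"z":0,"twist":0},{"x":0,"y":6,"z":0,"twist":0},{"x":0,"y":4,"z":0,"twist":0},{"x":0,"y":2,"z":0,"twist":0},{"x":0,"y":0,"z":0,"twist":0},{"x":0,"y":0,"z":0,"twist":0}]';python3 go.py 645.8 -27.7 97 -83.04
```

```text
t: 58.8
tool_pos: [0.6456, -0.0273, 0.2655]
orientation: [-1.264, 1.119, -1.119]
force: [0.3, -2.2, -3.0]
opening: 0.0095
t 58.8 grasp [645.6 -27.3  98.5] phi -83.04 tilt [ 0.0001 -0.0001] F [ 0.3 -2.2 -3. ] open 9.5 q [-0.12  0.35  1.49 -0.    1.3   1.33]
shift xyz tool [0.4 1.5 0.1] norm 1.5
twist 0.0 (-0.00 deg) shift after twist x,z: [0.4 0.1]
```

```bash
python3 -m inch '[{"x":0,"y":1.5,"z":0,"twist":0},{"x":0,"y":0,"z":0,"twist":0},{"x":0,"y":0,"z":0,"twist":0},{"x":0,"y":0,"z":0,"twist":0}]';python3 go.py 645.8 -27.7 97 -83.04; python3 -m inch '[{"x":0,"y":0,"z":0,"twist":0},{"x":0,"y":0,"z":0,"twist":0},{"x":0,"y":0,"z":0,"twist":0},{"x":0,"y":0,"z":0,"twist":0}]' -0.4; python3 -m inch '[{"x":0,"y":-6,"z":0,"twist":0},{"x":0,"y":-15,"z":0,"twist":0},{"x":0,"y":-20,"z":0,"twist":0},{"x":0,"y":-25,"z":0,"twist":0},{"x":0,"y":-25,"z":0,"twist":0},{"x":0,"y":-15,"z":0,"twist":0},{"x":20,"y":0,"z":0,"twist":0},{"x":35,"y":0,"z":0,"twist":0},{"x":40,"y":0,"z":0,"twist":0},{"x":40,"y":0,"z":0,"twist":0},{"x":40,"y":0,"z":0,"twist":0},{"x":30,"y":0,"z":0,"twist":0}]'; python3 -m inch '[{"x":30,"y":0,"z":-10,"twist":0},{"x":30,"y":0,"z":-20,"twist":0},{"x":30,"y":0,"z":-20,"twist":0},{"x":30,"y":0,"z":-20,"twist":0},{"x":15,"y":0,"z":-10,"twist":0},{"x":0,"y":0,"z":0,"twist":0},{"x":0,"y":0,"z":0,"twist":0}]'
python3 - <<'E'
from meas import *
c=cam("top"); W=c["W"]; save(c,"top18.png")
for n,r in(("round",(255,285,180,210)),("sqA",(232,258,175,210)),("loaf",(266,292,205,255)),("sqB",(232,260,230,260)),("cup",(254,285,150,185))): print(n,rect(W,r,.084,.11), rect(W,r,.069,.079))
print(rect(W,(160,205,125,172),.17,.21), rect(W,(80,165,115,180),.07,.09), rect(W,(355,400,130,170),.05,.07))
c=cam("side"); save(c,"side18.png")
E
```

```text
t: 59.2
tool_pos: [0.6458, -0.0273, 0.2643]
orientation: [-1.264, 1.119, -1.12]
force: [0.7, -1.3, -0.4]
opening: 0.0096
t 59.2 grasp [645.9 -27.3  97.3] phi -83.04 tilt [0.0002 0.0006] F [ 0.7 -1.3 -0.4] open 9.6 q [-0.12  0.35  1.49 -0.    1.3   1.33]
shift xyz tool [ 0.3  0.3 -0.1] norm 0.4
twist -0.0 (0.00 deg) shift after twist x,z: [ 0.3 -0.1]
t: 59.6
tool_pos: [0.6456, -0.027, 0.264]
orientation: [-1.264, 1.119, -1.119]
force: [0.8, -0.6, -0.2]
opening: 0.0274
t: 60.8
tool_pos: [0.6699, -0.2343, 0.3687]
orientation: [-1.265, 1.122, -1.12]
force: [0.4, -0.6, -0.1]
opening: 0.0281
t: 61.5
tool_pos: [0.6074, -0.3744, 0.3694]
orientation: [-1.263, 1.12, -1.119]
force: [0.2, 0.8, -0.6]
opening: 0.0279
round (44, array([579.8,  -9.1]), array([16.4, 14.4]), 89.0, np.float64(97.6), array([579.8,  -8.5])) (528, array([578.2,  -8. ]), array([70.6, 67.3]), 0.2, np.float64(73.4), array([575.7,  -7.1]))
sqA (68, array([570.4,  51.9]), array([28.2, 11.8]), 1.1, np.float64(97.4), array([570.3,  52. ])) (525, array([584. ,  51.2]), array([82.4, 60.9]), 0.2, np.float64(73.8), array([570.9,  51
[... 190 characters left out ...]
9.6, -25.4]))
sqB (72, array([450.9,  37.3]), array([29.5, 11.8]), 0.6, np.float64(97.9), array([450.6,  37.1])) (463, array([453.5,  42. ]), array([59. , 52.8]), 0.3, np.float64(73.9), array([452.7,  40.8]))
cup (48, array([645.3, -26.4]), array([23.9, 10. ]), 6.8, np.float64(97.7), array([644.1, -26.3])) (124, array([637.5,  -1. ]), array([68.9, 53.4]), 0.3, np.float64(73.5), array([630.8,  -1.2]))
(76, array([682.2, 199.3]), array([16.1, 16.4]), 88.9, np.float64(192.5), array([681.3, 198. ])) (583, array([698.5, 358.5]), array([185. , 118.5]), 64.8, np.float64(75.5), array([698.6, 358.1])) (485, array([ 689.5, -280.1]), array([58.4, 60.3]), 57.2, np.float64(59.2), array([ 689.5, -279.5]))
```

View pics/top18.png

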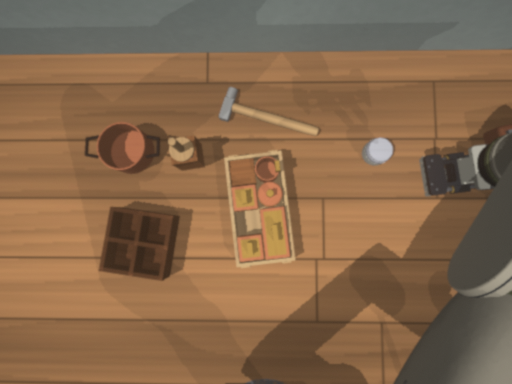

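View pics/side18.png

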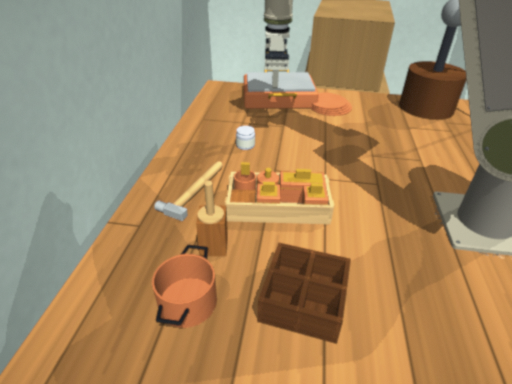

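All five items stand level side by side in the crate. The cup is at (266,168) from above, its rim at 73.5 mm and its ear top at 97.7 mm. The brush, pot and tin are within about 2 mm of where they were, and the arm is clear.

```bash
python3 -c "
from plant import robot
print(robot.close_job())"
```

```text
the job is handed in; nothing more can be done
None
```

I brushed out the cup, put the brush back and packed the order, then handed it in at about 61.6 s; the close call gives no verdict.

- **Brushing:** I ran the brush twice from just above the cup's floor to past the rim. The head stayed inside the cup without being pressed against its wall, and I then stood the brush back in its holder.
- **Packing:** the tray held three canisters, two square and one round. These, the loaf and the cup stand side by side on the crate floor; one place stays empty.

**Last checks:**
- Canister and loaf tops and the cup's rim read 73.4–74.1 mm, where 74 mm is right for standing on the floor. Their grips read 97–98 mm against an expected 98.
- The brush is upright, its top at 192.5 mm against an expected 194.
- Pot and tin measure within about 2 mm of their first readings. The hammer I only judged by eye, and it looks unmoved.
- The camera read about 1 mm more in y than the robot. I allowed for it after the round canister, which therefore stands about 1 mm off its target.
- I saw no knock to the cup or loaf, and no check failed.

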